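# Refit the retaining ring on the form-turning spindle

## Task

With the red-handled ring pliers, spread the orange retaining ring just enough to pass the steel spindle, slide it down over the spindle's end, press the sprung brass washer gently down to its stop and let the ring close into the spindle's groove so that it keeps the washer pressed down. Handle the ring only with the pliers, do not overstretch it or force it down, then hang the pliers back upright in their wooden holder and leave everything else on the bench undisturbed.

Things in the scene. Friction and masses are not known exactly. Their poses are not given: they have to be found in the camera images.
- pliers_grip (a point): Ring pliers, upright, tips down, in their holder: the point half-way between the two red handles where to grip them. z up, y from handle to handle (squeeze along it), x across. Handles: flat bars 18 mm wide (x), 8 mm thick, from 33 mm below to 27 mm above this point, 60 mm over their outsides here at rest (63 mm at the top ends). Pivot 71 mm below. Mass 0.2 kg.
- pliers: The pliers; origin on the underside of a crossbar, 75 mm under pliers_grip, same axes. The crossbar (96 mm along y, 14 mm along x, 6 mm high) is part of the -y lever at the pivot and rests across the holder's rim.
- pliers_jaw (a joint): Squeeze of the pliers: angle between the levers (rad), 0 at rest (tips together), 0.34 at the stop. Squeezing spreads the tips, each 1.27 times as far as its handle moves. A return spring needs 12 N at the handles to begin, 16 N at the stop; squeezed 2 to 3 mm (about 0.035) they are held firmly for carrying.
- pliers_tips (a point): Half-way between the two tips, level with their shoulders: 161 mm below pliers_grip, same axes. Each tip is a round pin 5 mm in diameter with a ball end, at y = -20.5 or +20.5 mm at rest (22 mm with the jaw at 0.035), reaching 6.5 mm below a flat round shoulder (13 mm diameter), which presses down on the ring.
- holder_mouth (a point): Centre of the mouth of the pliers' wooden holder, at its rim, 105 mm above the bench; z up, axes along its sides. Pocket 70 mm (y) by 34 mm (x), 97 mm deep. The crossbar rests on the rim of the two end walls (at y = +-41 mm, 12 mm thick), with pliers_grip 75 mm above this point. Foot 70 mm (x) by 110 mm (y).
- clip_hinge (a point): Orange retaining ring: a flat C 3 mm thick of two stiff halves on a sprung hinge. This point is the hinge, in the middle of the C's back, half-way through the thickness; the back's inner face is 2 mm ahead of it. It starts flat on a blue post 44 mm high (33 mm diameter, 90 mm wooden foot), loosely round an 8 mm stub that stands 7 mm above the ring's top.
- clip: The ring's right half, with the left half on its hinge; origin at the closed ring's centre (15 mm ahead of the hinge), on its underside; x towards the opening, z up. Closed: inside radius 13 mm, outside 17 mm. Mass 28 g.
- clip_ear_r (a point): Centre of the window in the ring's right ear (-y side), half-way through the thickness. Each ear has a window for a plier tip, 17 mm long from back to opening and 10 mm wide. Closed, the window centres are 44 mm apart, their midpoint 20.5 mm ahead of the hinge. Put the tips about 4.5 mm ahead of the centres: on the spindle, the closing ring travels 9 mm forward past the tips.
- clip_ear_l (a point): Centre of the window in the ring's left ear (+y side), like the right one; it turns with the left half. The tips press outward on the windows' outer edges, and friction then holds the ring on the tips.
- clip_gap (a joint): Spread of the ring: angle between its halves (rad), 0 closed. From 0.42 it passes the spindle, 0.50 to 0.56 is comfortable, beyond 0.75 it is overstretched. 2 N at each tip to begin, 6 N at 0.5. To pass, the hinge must be 17 to 18 mm from the spindle's axis, with the axis on the line from the hinge midway between the ears. In the groove it reads under 0.1.
- spindle_axis (a point): On the vertical axis of the oiled steel spindle, nominally at the groove's lower edge, 65 mm above the bench. From there up: groove 6 mm high (26 mm diameter), land 5 mm (30 mm diameter), cone 7 mm narrowing to 19 mm. The spindle really stands up to 3 mm higher or lower (end play that this point does not show): feel for the depth.
- spindle: The fixed spindle unit with its washer; origin on the bench under the axis, z up. A pulley of 100 mm diameter, top 41 mm above the bench, on a grey base 150 mm square, 30 mm high, with a small black plug on its +x side.
- washer (a joint): How far the sprung, oiled brass washer (35 mm diameter, round the spindle, hiding the groove) is pressed down (m): 0 up, 0.007 at its hard stop, where a ring lying on it is level with the groove. It starts 8.5 mm above the groove's lower edge and pushes back with 3 N at first, 6.5 N at the stop. With the ring in the groove it stays 5 to 6 mm down.
- foam_big: Bystander: large yellowish moulded foam form, origin under its thick end.
- foam_small: Bystander: small white moulded foam form, origin under its thick end.
- paint_tin: Bystander: paint tin, 80 mm diameter, 90 mm high, origin under its centre.
- jar: Bystander: jar, 64 mm diameter, 85 mm high, origin under its centre.
- brush: Bystander: brush lying on the bench.
- screwdriver: Bystander: screwdriver lying on the bench.
- spare_washer: Bystander: loose brass washer, 40 mm diameter, 6 mm high.
- sanding_block: Bystander: cork sanding block 80 x 50 x 30 mm.

How it is judged:
By the outcome, as a careful person would: the job done as asked, in the order asked, and still so for the second after the job is handed in, with the robot touching nothing.
It also fails if it takes over 72 s, if anything falls off the work surface, if the arm or the gripper's body presses on something with over 40 N, if the wrist force passes 120 N, or if a joint passes its speed limit or range.

## Robot

A 6-joint arm with a two-finger parallel gripper is mounted at the origin on the work surface. World frame = base frame: x ahead of the robot, y to its left, z up, the work surface at z = 0. Lengths are in m, angles in rad, forces in N, time in s.
With the tool pointing down it reaches from about 0.325 to 0.775 m from the base axis. Payload 5.5 kg.
Tool frame: the origin (TCP) lies midway between the tips of the shut fingers; the grasp point (between the pads) lies 19 mm behind it; y points along the fingers, z is the direction in which the jaws open and shut, and the axes are right-handed (so a half turn about y gives the same grasp; the last joint's range is limited). The gripper opens to 88 mm and grips with 3 to 60 N. Pads are 20 mm wide; open, the fingers measure 115 mm over their backs; the gripper's body (75 mm by 178 mm) begins 61 mm behind the grasp point.
Start: joints at [-1.283, 0.091, 1.231, -0, 1.82, -0.057], TCP at [0.203, -0.565, 0.223] pointing down, gripper open.
Joint ranges: [-2.87, 2.87], [-0.86, 2.18], [0.17, 2.46], [-1.51, 4.65], [0.06, 2.69], [-2.65, 2.65]. Speed limits (rad/s): [2.57, 2.57, 3.01, 3.14, 3.14, 3.14].

## Interface

Orientations are given as [roll, pitch, yaw] about the fixed x, y, z axes, in that order (R = Rz(yaw) Ry(pitch) Rx(roll)).
In Python, from plant import env gives the robot as it stands.
- The arm moves only by the tool servo_tool, never from a script. Its argument "deltas" is a list that holds one entry, the list of rows, each a list of 4 numbers: the shift along the world's x, y, z in m, then the turn about the world's z in rad. In form: [[[x, y, z, yaw], ...]]. A call has 1 to 10 rows; each row is the pose to reach, as a shift and turn from the pose measured when the call began; what a row does not reach only later rows make up. A row lasts 1/8 s, in which the tool goes at most 62.5 mm and 10.7 degrees, less where a joint would pass 70% of its speed; a pose out of reach is approached as far as the arm can. A call with a gripper value outside its range is refused whole. "fingers" is the finger opening in m, from 0 to 0.0878, set as the call begins (left out, the last holds). The fingers move at their own pace and stop on an object; "squeeze" is the grip in N (left out, the last holds). Time passes only in rows, so rows that repeat a pose let the fingers close. It gives the time, the measured TCP pose, the force and the opening at its end, in the units of the state.
- env.state(): the state, without advancing time (a new reading comes with each control period).
- env.snapshot(name): name is "side" or "top" or "wrist"; returns a dict with "pixels" (420x560x3 uint8, blue, green, red), "range_z" (420x560 float32, m along the optical axis (not along the pixel's ray), 0 where there is no reading), "K" (3x3 intrinsics, pixels), "eye" and "attitude" of the camera in the world. Camera axes: x right, y up, looking along -z (the intrinsics and any distortion apply to the point x, -y, -z); pixel columns grow to the right and rows downward; lengths in m; the calibration is good to about 2 mm. A picture is of the moment at which its call begins.
- env.hand_in(): hands the job in, once; it reports no verdict.
The state is a dict: "time_s": time; "joint_positions": joint angles; "joint_velocities": joint speeds; "effort": joint torques, N m; "tool_pos": TCP position; "ee_rot": TCP orientation; "ft_force": force on the tool from outside, world axes, zero at the start; "wrist_torque": the same for the moment, N m; "opening": finger opening in m.
Only numpy, scipy, OpenCV 4.12 (cv2) and the standard library are available. Lean on these libraries where they do the work, as an engineer would, in place of code of your own. Each camera call takes 0.05 s, during which the arm holds its last target.

## Working session

There is one attempt and no reset: what is moved stays moved. The work goes in short steps, Python scripts to look and compute and a tool call to move; the robot and the scene stay as the last step left them, time stands still between calls to the robot, and variables do not carry over. Pictures are saved under pics/ and viewed, and the job is handed in when it is done.

Besides the shell and the picture viewer there is one more tool, called after "Call:" in YAML: its name, and indented under it one key for each argument. servo_tool: Moves the arm, as the interface text tells. Its arguments: {"type":"object","properties":{"deltas":{"type":"array","items":{"type":"array","items":{"type":"array","items":{"type":"number"}}}},"fingers":{"type":"number"},"squeeze":{"type":"number"}},"required":["deltas"]}

```bash
ls; mkdir -p pics; python3 - <<'E'
from plant import env
import numpy as np, cv2
print(env.state())
for n in ["side","top","wrist"]:
    s=env.snapshot(n)
    cv2.imwrite(f"pics/{n}0.png",s["pixels"])
    np.savez(f"pics/{n}0.npz",**{k:np.array(v) for k,v in s.items()})
    print(n,{k:(v if k in("K","eye","attitude") else None) for k,v in s.items()})
E
```

```text
pics
{'time_s': 0.0, 'joint_positions': array([-1.28271850e+00,  9.18783149e-02,  1.23187067e+00, -3.50024861e-06,
        1.81982137e+00, -5.66525388e-02]), 'joint_velocities': array([-5.88128435e-05,  7.32860791e-04,  1.31376489e-03, -1.27313938e-04,
        2.67504192e-04, -1.03070742e-03]), 'effort': array([ 2.26613593e-04, -4.46444821e+01, -4.06448042e+01,  6.98670815e-02,
        2.93969933e-02, -1.55699499e-04]), 'tool_pos': array([ 0.20270402, -0.56440197,  0.22150384]), 'ee_rot': array([-1.57277104e+00,  1.08592955e-04, -2.79686325e+00]), 'ft_force': array([-0.43927674, -0.13355459, -0.55519187]), 'wrist_torque': array([-0.00577005, -0.01359915,  0.02083448]), 'opening': 0.08816030627443024}
side {'pixels': None, 'range_z': None, 'K': array([[394.13982492,   0.        , 273.8526951 ],
       [  0.        , 394.13982492, 211.16969907],
       [  0.        ,   0.        ,   1.        ]]), 'eye': array([ 0.3422105 , -0.84898922,  1.0696093 ]), 'attitude': array([ 0.77366827, -0.00772747, -0.24515764])}
top {'pixels': None, 'range_z': None, 'K': array([[412.05483312,   0.        , 277.103631  ],
       [  0.        , 412.05483312, 207.20671622],
       [  0.        ,   0.        ,   1.        ]]), 'eye': array([0.40247556, 0.01310719, 1.242628  ]), 'attitude': array([ 0.14712801,  0.00748554, -1.58455309])}
wrist {'pixels': None, 'range_z': None, 'K': array([[366.66862952,   0.        , 282.81878777],
       [  0.        , 366.66862952, 201.54724855],
       [  0.        ,   0.        ,   1.        ]]), 'eye': array([ 0.26961287, -0.53941069,  0.38347387]), 'attitude': array([-0.26717337,  0.00265967, -1.22599404])}
```

View pics/side0.png

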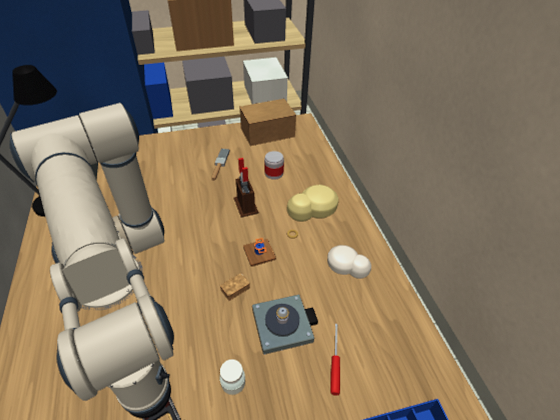

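View pics/top0.png

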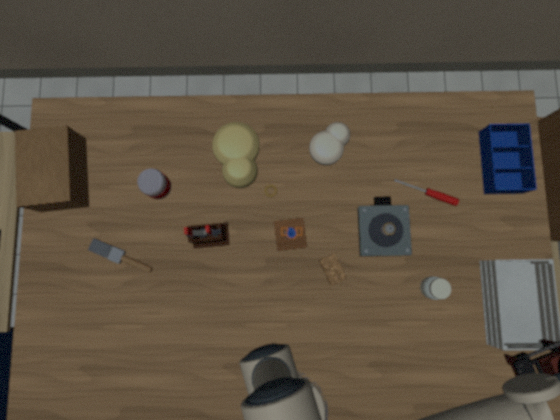

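View pics/wrist0.png

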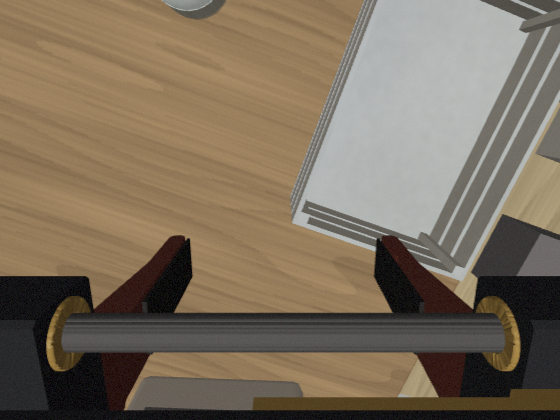

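```bash
cat > h.py <<'E'
import numpy as np, cv2
from scipy.spatial.transform import Rotation as Rn
def load(n):
    return dict(np.load(f"pics/{n}.npz"))
def snap(env,cam,name):
    s=env.snapshot(cam)
    cv2.imwrite(f"pics/{name}.png",s["pixels"]); np.savez(f"pics/{name}.npz",**{k:np.array(v) for k,v in s.items()})
    return load(name)
def cloud(s):
    K=s["K"];z=s["range_z"].astype(float)
    v,u=np.mgrid[0:z.shape[0],0:z.shape[1]]
    X=(u-K[0,2])/K[0,0]*z; Y=(v-K[1,2])/K[1,1]*z
    P=np.stack([X,-Y,-z],-1)
    R=Rn.from_euler('xyz',s["attitude"]).as_matrix()
    W=P@R.T+s["eye"]
    W[z==0]=np.nan
    return W
def proj(s,p):
    R=Rn.from_euler('xyz',s["attitude"]).as_matrix()
    q=(np.asarray(p)-s["eye"])@R
    K=s["K"]; x=q[...,0];y=-q[...,1];z=-q[...,2]
    return np.stack([K[0,0]*x/z+K[0,2],K[1,1]*y/z+K[1,2]],-1)
E
python3 - <<'E'
from h import *
for n in["side0","top0"]:
    s=load(n);W=cloud(s)
    pts=dict(top0=dict(holder=(208,234),clip=(291,233),spin=(388,230),base=(365,250),jar=(437,288),tin=(153,182),bench=(300,300),bench2=(120,300),bench3=(450,150)),
      side0=dict(holder=(246,185),clip=(259,247),spin=(283,314),bench=(180,250),bench2=(230,330),jar=(232,370)))[n]
    for k,(u,v) in pts.items(): print(n,k,np.round(W[v,u],4))
E
```

```text
side0 holder [0.5108 0.2117 0.1098]
side0 clip [ 0.5048 -0.0266  0.0402]
side0 spin [ 0.5111 -0.3107  0.0827]
side0 bench [ 0.243   0.0605 -0.004 ]
side0 bench2 [ 0.361  -0.277  -0.0037]
side0 jar [ 0.3463 -0.4309  0.0814]
top0 holder [0.4973 0.208  0.1254]
top0 clip [ 0.5028 -0.0195  0.0547]
top0 spin [ 0.5044 -0.2903  0.0893]
top0 base [ 0.4517 -0.2347  0.0348]
top0 jar [ 0.3428 -0.4176  0.0847]
top0 tin [0.6519 0.3738 0.0886]
top0 bench [ 0.3092 -0.0438  0.0008]
top0 bench2 [0.3163 0.4879 0.0015]
top0 bench3 [ 0.7586 -0.5196 -0.0014]
```

```bash
python3 - <<'E'
from h import *
s=load("top0");im=s["pixels"]
cv2.imwrite("pics/t_crop.png",cv2.resize(im[170:300,170:430],None,fx=3,fy=3,interpolation=cv2.INTER_CUBIC))
s=load("side0");im=s["pixels"]
cv2.imwrite("pics/s_crop.png",cv2.resize(im[140:350,190:350],None,fx=2.8,fy=2.8,interpolation=cv2.INTER_CUBIC))
E
```

```text
(no output)
```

View pics/t_crop.png

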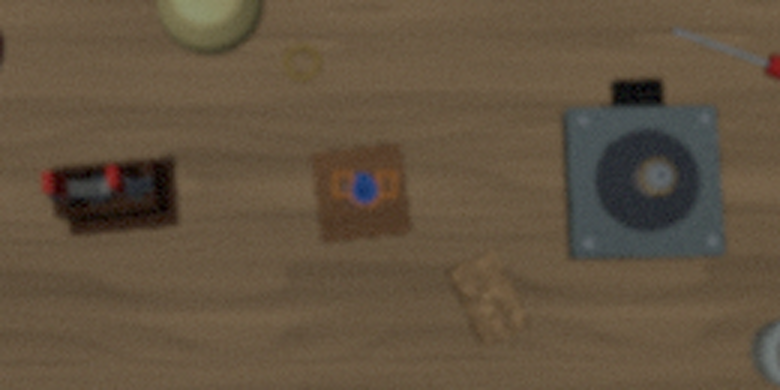

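View pics/s_crop.png

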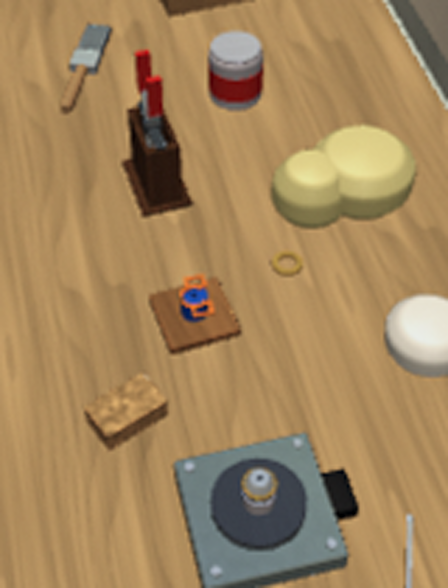

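Call:
servo_tool:
  deltas:
    - [[0.03, 0.02, 0.03, -0.04], [0.06, 0.05, 0.06, -0.08], [0.09, 0.08, 0.08, -0.12], [0.12, 0.11, 0.08, -0.16], [0.16, 0.14, 0.08, -0.2], [0.2, 0.17, 0.08, -0.24], [0.24, 0.21, 0.08, -0.28], [0.28, 0.25, 0.08, -0.32], [0.3, 0.27, 0.08, -0.345], [0.3, 0.27, 0.08, -0.345]]

```text
time_s: 1.4
tool_pos: [0.5039, -0.2928, 0.301]
ee_rot: [-1.573, -0.001, -3.138]
ft_force: [-0.7, -0.4, -0.7]
opening: 0.0874
```

```bash
python3 - <<'E'
from plant import env
from h import *
st=env.state();print(st["time_s"],st["tool_pos"],st["ee_rot"],st["ft_force"],st["joint_positions"])
s=snap(env,"wrist","w_sp")
W=cloud(s)
print(s["eye"],s["attitude"])
E
```

```text
1.4 [ 0.50386347 -0.29283953  0.3010405 ] [-1.57311920e+00 -8.49281811e-04 -3.13831567e+00] [-0.70940891 -0.36642469 -0.73521323] [-5.85723107e-01  7.74536368e-02  1.10516927e+00  1.57827403e-03
  1.96096591e+00  9.82396052e-01]
[ 0.57502735 -0.29195628  0.46284649] [-0.2683164   0.0028256  -1.56752111]
```

View pics/w_sp.png

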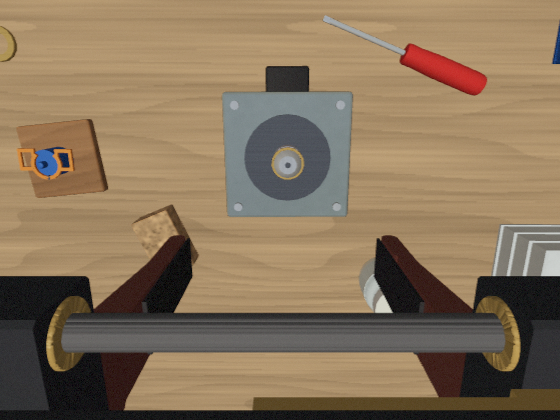

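```bash
python3 - <<'E'
from h import *
s=load("w_sp");W=cloud(s);im=s["pixels"]
# bench level check
for uv in [(180,50),(400,150),(130,100),(200,250),(350,250)]: print("bench",uv,np.round(W[uv[1],uv[0]],4))
sub=W[80:225,215:360]
for lo,hi,nm in [(0.022,0.036,"base"),(0.036,0.046,"pulley"),(0.064,0.08,"washer"),(0.08,0.1,"top")]:
    m=(sub[...,2]>lo)&(sub[...,2]<hi)
    p=sub[m]; 
    if len(p)==0: print(nm,0); continue
    pts=p[:,:2].astype(np.float32)
    c,r=cv2.minEnclosingCircle(pts*1000)
    print(nm,len(p),"mean",p.mean(0).round(4),"medz",np.median(p[:,2]).round(4),"enc",c,r,cv2.minAreaRect(pts*1000))
# ray intersect with plane
def ray(s,uv,z):
    K=s["K"];R=Rn.from_euler('xyz',s["attitude"]).as_matrix()
    d=R@np.array([(uv[0]-K[0,2])/K[0,0],-(uv[1]-K[1,2])/K[1,1],-1])
    t=(z-s["eye"][2])/d[2]; return s["eye"]+t*d
for uv,z in [((288,163),0.083),((288,163),0.0735),((287,157),0.041)]: print(uv,ray(s,uv,z))
cv2.imwrite("pics/c1.png",cv2.resize(im[80:225,215:360],None,fx=4,fy=4,interpolation=cv2.INTER_CUBIC))
np.set_printoptions(linewidth=250)
print((W[145:182:2,270:308:2,2]*1000).round(0))
E
```

```text
bench (180, 50) [ 0.6323 -0.1693 -0.0009]
bench (400, 150) [ 0.5155 -0.4388 -0.0012]
bench (130, 100) [ 0.5753 -0.104  -0.0012]
bench (200, 250) [ 0.3783 -0.1783 -0.0017]
bench (350, 250) [ 0.3803 -0.3823  0.0009]
base 10384 mean [ 0.5206 -0.2956  0.0295] medz 0.0297 enc (511.5751647949219, -295.450439453125) 103.46846008300781 ((517.1488647460938, -295.4309997558594), (161.47030639648438, 150.4205322265625), 0.21260975301265717)
pulley 4921 mean [ 0.5128 -0.2955  0.0409] medz 0.0409 enc (522.3016967773438, -310.0594482421875) 68.29203033447266 ((521.2167358398438, -297.31146240234375), (99.49198150634766, 120.58158874511719), 80.80557250976562)
washer 322 mean [ 0.5132 -0.2952  0.0766] medz 0.0762 enc (510.9430847167969, -295.3895263671875) 17.336666107177734 ((511.3927307128906, -295.5397033691406), (33.39369201660156, 34.14544677734375), 0.24070382118225098)
top 493 mean [ 0.5115 -0.2957  0.0838] medz 0.0843 enc (510.70281982421875, -295.3707275390625) 14.151968002319336 ((511.23822021484375, -296.0088195800781), (26.31467056274414, 26.58173370361328), 89.87081909179688)
(288, 163
[... 939 characters left out ...]
9. 83. 85. 84. 87. 84. 85. 86. 85. 85. 85. 86. 83. 81. 76. 41. 41.]
 [41. 77. 78. 82. 85. 86. 85. 84. 86. 86. 86. 86. 85. 86. 81. 79. 76. 40. 40.]
 [41. 39. 75. 81. 83. 85. 83. 84. 86. 85. 86. 84. 85. 84. 80. 77. 40. 40. 40.]
 [40. 41. 76. 78. 83. 85. 83. 85. 83. 87. 86. 84. 85. 82. 80. 76. 40. 42. 42.]
 [41. 41. 41. 76. 79. 80. 84. 85. 85. 85. 85. 83. 82. 80. 76. 40. 39. 41. 41.]
 [41. 40. 42. 40. 76. 79. 81. 82. 84. 83. 82. 80. 78. 76. 40. 40. 40. 41. 41.]
 [40. 41. 42. 40. 41. 75. 76. 76. 79. 80. 75. 75. 76. 42. 40. 41. 42. 42. 41.]
 [41. 40. 41. 39. 41. 40. 42. 41. 41. 41. 41. 41. 42. 41. 40. 41. 41. 40. 41.]
 [40. 42. 41. 39. 41. 42. 41. 40. 41. 40. 43. 40. 41. 41. 42. 42. 39. 41. 41.]]
```

View pics/c1.png

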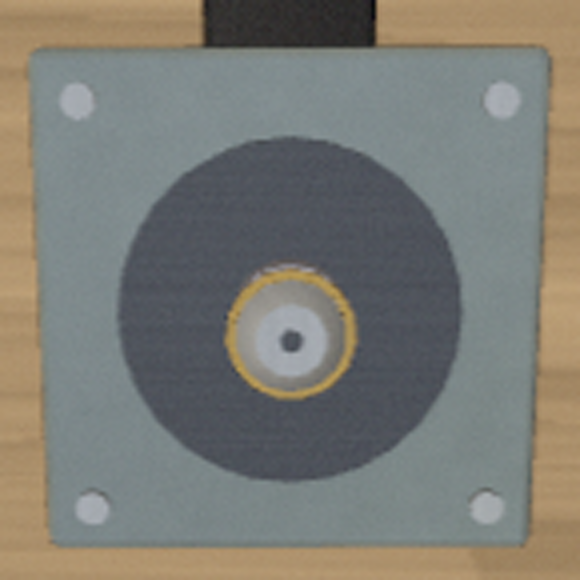

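Call:
servo_tool:
  deltas:
    - [[0, 0.05, -0.01, 0], [0, 0.1, -0.03, 0], [0, 0.16, -0.05, 0], [0, 0.21, -0.05, 0], [0, 0.26, -0.05, 0], [0, 0.275, -0.05, 0], [0, 0.275, -0.05, 0]]

```text
time_s: 2.33
tool_pos: [0.5029, -0.0196, 0.2514]
ee_rot: [-1.572, -0.001, -3.139]
ft_force: [0.3, -0.2, 0.5]
opening: 0.0878
```

```bash
python3 - <<'E'
from plant import env
from h import *
st=env.state();print(st["time_s"],st["tool_pos"],st["ee_rot"])
s=snap(env,"wrist","w_cl")
im=s["pixels"]
W=cloud(s)
np.set_printoptions(linewidth=250)
z=W[...,2]
m=(z>0.035)&(z<0.06)
m[230:]=0
ys,xs=np.nonzero(m);print(xs.min(),xs.max(),ys.min(),ys.max())
x0,x1,y0,y1=xs.min()-10,xs.max()+10,ys.min()-10,ys.max()+10
cv2.imwrite("pics/c2.png",cv2.resize(im[130:230,230:340],None,fx=6,fy=6,interpolation=cv2.INTER_CUBIC))
E
```

```text
2.325 [ 0.50290703 -0.01955586  0.25139122] [-1.57184156e+00 -6.40766320e-04 -3.13942952e+00]
0 559 0 223
```

View pics/w_cl.png

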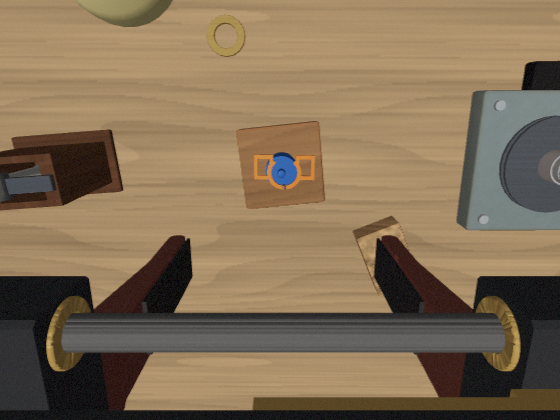

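View pics/c2.png

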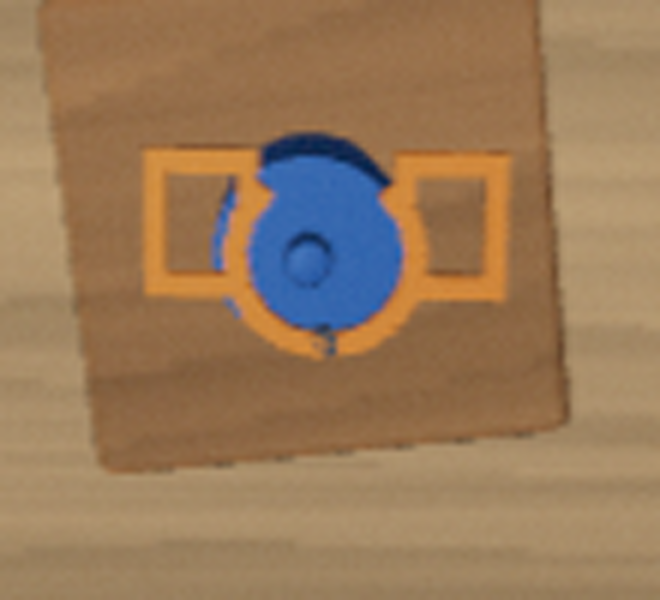

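```bash
cat >> h.py <<'E'
def ray(s,uv,z):
    K=s["K"];R=Rn.from_euler('xyz',s["attitude"]).as_matrix()
    uv=np.asarray(uv,float)
    d=np.stack([(uv[...,0]-K[0,2])/K[0,0],-(uv[...,1]-K[1,2])/K[1,1],-np.ones(uv.shape[:-1])],-1)@R.T
    t=(z-s["eye"][2])/d[...,2]; return s["eye"]+t[...,None]*d
def orange(im):
    hsv=cv2.cvtColor(im,cv2.COLOR_BGR2HSV)
    return cv2.inRange(hsv,(8,150,150),(20,255,255))
E
python3 - <<'E'
from h import *
s=load("w_cl");im=s["pixels"];W=cloud(s)
hsv=cv2.cvtColor(im,cv2.COLOR_BGR2HSV)
for uv in [(255,168),(277,185),(309,178),(290,220),(270,140)]: print(uv,hsv[uv[1],uv[0]],W[uv[1],uv[0]].round(4))
roi=im[130:230,230:340]
big=cv2.resize(roi,None,fx=6,fy=6,interpolation=cv2.INTER_CUBIC)
m=cv2.inRange(cv2.cvtColor(big,cv2.COLOR_BGR2HSV),(8,160,170),(19,255,255))
cv2.imwrite("pics/m2.png",m)
cs,hi=cv2.findContours(m,cv2.RETR_CCOMP,cv2.CHAIN_APPROX_NONE)
for c,h in zip(cs,hi[0]):
    a=cv2.contourArea(c)
    if a>400:
        uv=(c[:,0,:]+0.5)/6-0.5+[230,130]
        p=ray(s,uv,0.047)[:,:2]*1000
        r=cv2.minAreaRect(p.astype(np.float32))
        M=cv2.moments(p.astype(np.float32).reshape(-1,1,2))
        print("hole" if h[3]>=0 else "outer",a,r,"cent",M["m10"]/M["m00"],M["m01"]/M["m00"])
# z of ring
mm=orange(im);mm=cv2.erode(mm,np.ones((2,2)))
zz=W[...,2][(mm>0)&(np.arange(420)[:,None]<200)]
print("ring z",np.nanmedian(zz),len(zz))
print("stub",ray(s,(281.3,173),0.054), "hinge",ray(s,(284.7,186.5),0.047))
# rim of the foot
E
```

```text
(255, 168) [ 16 179 207] [0.5086 0.01   0.0474]
(277, 185) [ 15 180 207] [ 0.4909 -0.0122  0.0468]
(309, 178) [ 15 177 209] [ 0.4987 -0.0447  0.0486]
(290, 220) [ 17  94 169] [ 4.379e-01 -2.670e-02  3.000e-04]
(270, 140) [ 15 130 149] [ 0.5332 -0.0042  0.0138]
outer 17601.0 ((504.6029052734375, -35.63161849975586), (28.30445098876953, 35.069190979003906), 89.40263366699219) cent 507.61349624390533 -39.15646182675269
hole 6312.5 ((509.24395751953125, -40.0963249206543), (17.186283111572266, 12.278836250305176), 0.1433008760213852) cent 509.64732839858783 -40.59992590125378
outer 17393.0 ((504.48968505859375, -3.5580568313598633), (30.095006942749023, 35.45716094970703), 88.91503143310547) cent 507.95484616520315 0.8108500792887601
hole 7006.5 ((509.73907470703125, 1.3153796195983887), (13.0861177444458, 17.52392578125), 89.05992889404297) cent 510.11323466069166 1.9329734248754133
ring z 0.046699868382159115 508
stub [ 0.5047789  -0.01663104  0.054     ] hinge [ 0.48940003 -0.02009107  0.047     ]
```

Call:
servo_tool:
  deltas:
    - [[0, 0.05, 0.02, 0], [0, 0.1, 0.05, 0], [0, 0.16, 0.07, 0], [0, 0.21, 0.07, 0], [0, 0.228, 0.07, 0], [0, 0.228, 0.07, 0], [0, 0.228, 0.07, 0]]

```text
time_s: 3.25
tool_pos: [0.5034, 0.2058, 0.3211]
ee_rot: [-1.571, -0.001, 3.14]
ft_force: [0.6, -0.3, 0.6]
opening: 0.0879
```

```bash
python3 - <<'E'
from plant import env
from h import *
st=env.state();print(st["time_s"],st["tool_pos"],st["ee_rot"],st["joint_positions"].round(3))
s=snap(env,"wrist","w_ho")
im=s["pixels"]
cv2.imwrite("pics/c3.png",cv2.resize(im[60:260,180:400],None,fx=3.5,fy=3,interpolation=cv2.INTER_CUBIC))
E
```

```text
3.25 [0.5034368  0.20579661 0.32108769] [-1.57080205e+00 -1.18311582e-03  3.14026803e+00] [ 0.325 -0.016  1.164  0.     1.995  1.898]
```

View pics/w_ho.png

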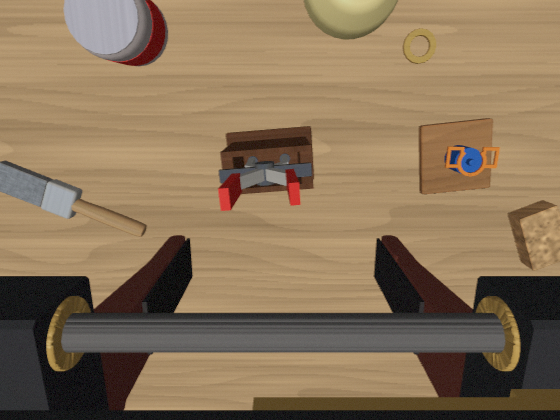

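```bash
python3 - <<'E'
from h import *
s=load("w_ho");im=s["pixels"];W=cloud(s)
hsv=cv2.cvtColor(im,cv2.COLOR_BGR2HSV)
red=(cv2.inRange(hsv,(0,150,90),(7,255,255))|cv2.inRange(hsv,(173,150,90),(180,255,255)))>0
reg=np.zeros_like(red);reg[140:230,200:320]=1
m=red&reg
n,lab,stt,cen=cv2.connectedComponentsWithStats(m.astype(np.uint8))
for i in range(1,n):
    if stt[i,4]>30:
        p=W[lab==i];p=p[p[:,2]>0.14]
        print(stt[i],"x",np.percentile(p[:,0],[2,50,98]).round(4),"y",np.percentile(p[:,1],[2,50,98]).round(4),"z",np.percentile(p[:,2],[2,50,98]).round(4))
        t=p[p[:,2]>np.percentile(p[:,2],98)-0.006]
        print("  top: mean",t.mean(0).round(4),len(t), cv2.minAreaRect((t[:,:2]*1000).astype(np.float32)))
# rim: z in 0.1..0.11
z=W[...,2]
m=(z>0.098)&(z<0.109)&reg
p=W[m];print("rim",len(p),cv2.minAreaRect((p[:,:2]*1000).astype(np.float32)),np.median(p[:,2]))
cv2.imwrite("pics/rim.png",cv2.resize((m*255).astype(np.uint8)[120:240,200:330],None,fx=5,fy=5))
m2=(z>0.11)&(z<0.13)&reg
p=W[m2];print("gray",len(p),cv2.minAreaRect((p[:,:2]*1000).astype(np.float32)))
# foot: bench holder foot
cv2.imwrite("pics/c3.png",cv2.resize(im[110:220,200:330],None,fx=6,fy=5,interpolation=cv2.INTER_CUBIC))
E
```

```text
[286 169  14  37 392] x [0.4968 0.5095 0.5143] y [0.1944 0.1991 0.2036] z [0.1531 0.2062 0.2079]
  top: mean [0.5058 0.1985 0.2066] 250 ((505.2633361816406, 198.46229553222656), (17.987003326416016, 8.166911125183105), 4.82766580581665)
[218 173  24  38 507] x [0.4924 0.5039 0.5101] y [0.2467 0.2509 0.2567] z [0.1517 0.2037 0.2081]
  top: mean [0.5013 0.2525 0.2065] 262 ((500.9128723144531, 252.74264526367188), (18.456377029418945, 8.129390716552734), 4.83963680267334)
rim 1405 ((504.4698791503906, 224.3932647705078), (46.48057174682617, 95.2640151977539), 4.538971424102783) 0.10483502108905929
gray 864 ((502.9482727050781, 225.72659301757812), (22.171072006225586, 95.69586181640625), 4.339354038238525)
```

View pics/c3.png

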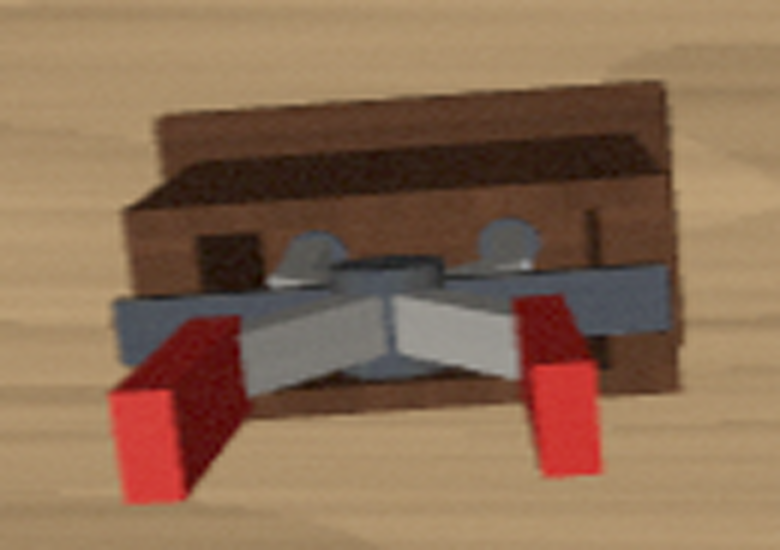

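View pics/rim.png

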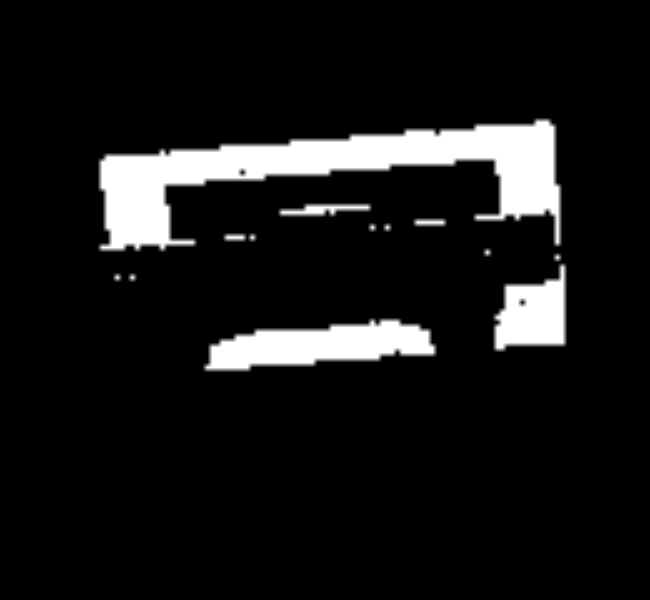

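Call:
servo_tool:
  deltas:
    - [[0, 0.01, -0.02, 0.04], [-0.0005, 0.0198, -0.05, 0.0825], [-0.0005, 0.0198, -0.07, 0.0825], [-0.0005, 0.0198, -0.1, 0.0825], [-0.0005, 0.0198, -0.13, 0.0825], [-0.0005, 0.0198, -0.15, 0.0825], [-0.0005, 0.0198, -0.16, 0.0825], [-0.0005, 0.0198, -0.16, 0.0825]]
  fingers: 0.0878
  squeeze: 30

```text
time_s: 4.3
tool_pos: [0.5029, 0.2253, 0.1611]
ee_rot: [-1.571, -0.001, -3.061]
ft_force: [-0.1, -0.8, 1.3]
opening: 0.0881
```

```bash
python3 - <<'E'
from plant import env
from h import *
st=env.state();print(st["time_s"],st["tool_pos"],st["ee_rot"],st["ft_force"])
s=snap(env,"wrist","w_g0")
E
```

```text
4.3 [0.50290551 0.22526182 0.16114768] [-1.57092902e+00 -1.27263085e-03 -3.06113958e+00] [-0.12552951 -0.825667    1.26458109]
```

View pics/w_g0.png

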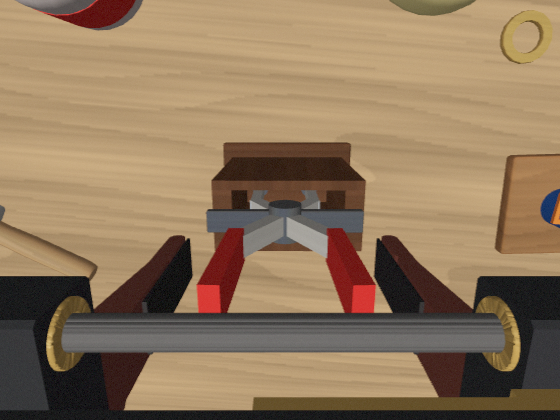

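Call:
servo_tool:
  deltas:
    - [[0, 0, 0, 0], [0, 0, 0, 0], [0, 0, 0, 0], [0, 0, 0, 0], [0, 0, 0, 0], [0, 0, 0, 0]]
  fingers: 0.058
  squeeze: 30

```text
time_s: 5.1
tool_pos: [0.5039, 0.2254, 0.164]
ee_rot: [-1.572, 0.003, -3.061]
ft_force: [0.2, -2.4, 6.3]
opening: 0.0586
```

```bash
python3 - <<'E'
from plant import env
from h import *
st=env.state();print(st["time_s"],st["tool_pos"],st["ee_rot"],st["ft_force"],st["opening"])
s=snap(env,"wrist","w_g1")
E
```

```text
5.1 [0.50386174 0.22539178 0.16401731] [-1.57153518e+00  3.01447664e-03 -3.06116966e+00] [ 0.20919694 -2.40025288  6.29916986] 0.058628285964162516
```

View pics/w_g1.png

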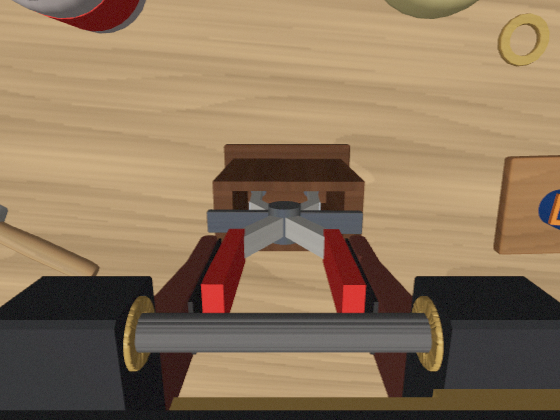

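Call:
servo_tool:
  deltas:
    - [[0, 0, 0.005, 0], [0, 0, 0.015, 0], [0, 0, 0.035, 0], [0, 0, 0.06, 0], [0, 0, 0.09, 0], [0, 0, 0.115, 0], [0, 0, 0.125, 0], [0, 0, 0.125, 0]]

```text
time_s: 6.15
tool_pos: [0.5041, 0.2255, 0.2899]
ee_rot: [-1.572, 0.004, -3.061]
ft_force: [0.0, 0.8, -1.5]
opening: 0.058
```

```bash
python3 - <<'E'
from plant import env
from h import *
st=env.state();print(st["time_s"],st["tool_pos"],st["ee_rot"],st["ft_force"],st["opening"])
s=snap(env,"wrist","w_g2")
s=snap(env,"side","s_g2")
cv2.imwrite("pics/s_g2c.png",cv2.resize(s["pixels"][80:260,160:320],None,fx=3.3,fy=3.3,interpolation=cv2.INTER_CUBIC))
E
```

```text
6.15 [0.50409368 0.22547522 0.28987177] [-1.57189087  0.00435587 -3.0611744 ] [ 0.01423908  0.79740661 -1.52937801] 0.057963400328968094
```

View pics/w_g2.png

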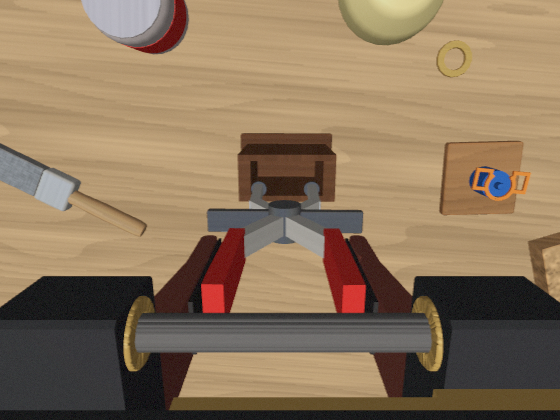

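View pics/s_g2c.png

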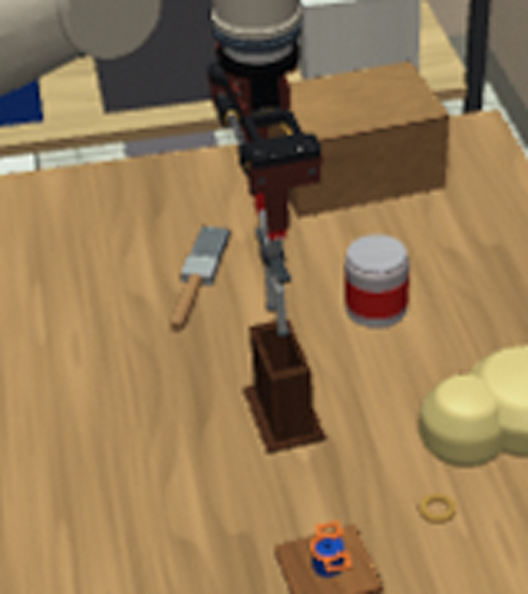

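```bash
python3 - <<'E'
from h import *
s=load("w_g2");im=s["pixels"];W=cloud(s)
print(s["eye"],s["attitude"])
cv2.imwrite("pics/c4.png",cv2.resize(im[150:250,230:340],None,fx=7,fy=6,interpolation=cv2.INTER_CUBIC))
np.set_printoptions(linewidth=250)
print((W[178:206:2,244:328:4,2]*1000).round(0))
for uv in [(259,187),(312,187),(259,190),(312,190),(285,208),(215,220),(355,220)]: print(uv,W[uv[1],uv[0]].round(4))
print(proj(s,[[0.504+0.0,0.2255,0.290-0.142]]))
E
```

```text
[0.57420588 0.23204485 0.45203188] [-0.26308541  0.00172883 -1.49035213]
[[105. 105.  79.  25.  19.  19.  19.  19.  19.  20.  19.  20.  20.  20.  19.  19.  20.  20.  38.  81. 105.]
 [104. 105.  82.  32.  33.  32.  31.  32.  31.  33.  32.  33.  33.  32.  32.  32.  31.  31.  38.  82. 105.]
 [105. 106.  81. 149. 149.  43.  43.  43.  42.  43.  43.  44.  43.  42.  43.  43. 150. 150.  42.  84. 105.]
 [104. 105. 149. 150. 152. 149.  54.  54.  54.  54.  55.  53.  53.  53.  53.  53. 150. 151. 150.  84. 105.]
 [105. 106. 149. 158. 158. 149.  64.  63.  64.  64.  64.  64.  63.  64.  64. 149. 158. 158. 150.  85. 104.]
 [105. 104. 149. 167. 166. 149.  74.  73.  74.  73.  73.  74.  72.  75.  74. 150. 164. 166. 166.  85. 104.]
 [104. 105. 173. 172. 173. 149.  83.  83.  84.  82.  83.  82.  83.  83.  83. 150. 171. 174. 172.  86. 105.]
 [105. 105. 180. 180. 180. 150.  90.  92.  92.  92.  92.  92.  90.  92.  93. 150. 177. 179. 179.  91. 104.]
 [104. 103. 186. 185. 186. 101. 100. 101. 100. 101.  99. 101.  99.  99.  99. 100. 178. 187. 185.  99. 104.]
 [104. 105. 191. 191. 187. 104. 105. 105. 106. 105. 106. 104. 106. 104. 105. 105. 179. 191. 191. 105. 105.]
 [105. 105. 197. 197. 188. 105. 105. 105. 105. 105. 105. 105. 104. 104. 106. 106. 179. 197. 197. 105. 107.]
 [105. 106. 205. 205. 204. 105. 105. 104. 105. 227. 226. 226. 106. 105. 105. 105. 205. 204. 205. 105. 104.]
 [  1.   1. 209. 209. 209. 210.  -1. 232. 231. 232. 231. 231. 232. 232.   2. 210. 210. 210. 209.  -0.   1.]
 [ -1.   0. 209. 215. 215. 215. 236. 237. 237. 236. 237. 237. 236. 236. 236. 215. 216. 215. 210.   0.  -1.]]
(259, 187) [0.5068 0.2465 0.1613]
(312, 187) [0.5103 0.2036 0.1616]
(259, 190) [0.5069 0.2458 0.1724]
(312, 190) [0.5106 0.2046 0.1739]
(285, 208) [0.5147 0.2263 0.2448]
(215, 220) [0.5016 0.2683 0.2376]
(355, 220) [0.5088 0.1829 0.2386]
[[284.47370107 188.63058837]]
```

View pics/c4.png

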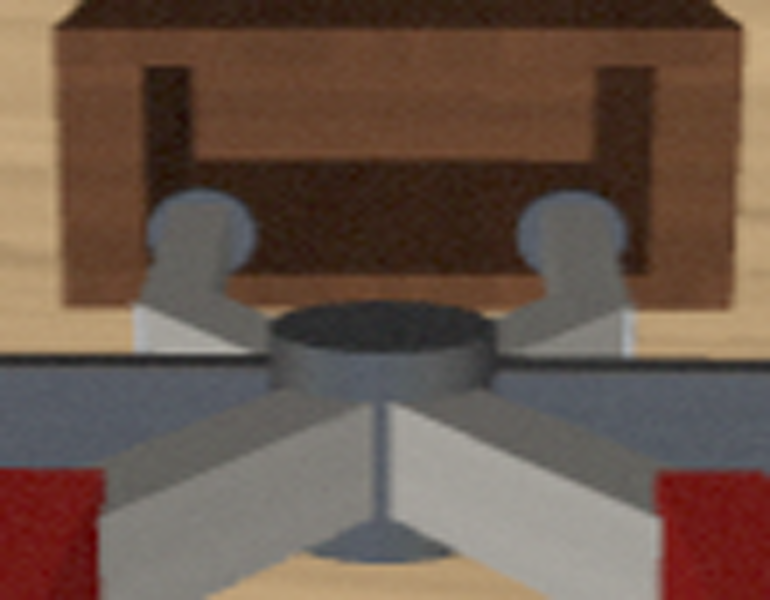

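```bash
python3 - <<'E'
from h import *
s=load("w_g2")
a=ray(s,[(259.0-.0,189.3),(311.7,189.3)],0.1495)
print(a.round(4)); mid=a.mean(0); d=a[0]-a[1]
print("mid",mid.round(4),"sep",np.linalg.norm(d),"yaw",np.arctan2(-d[0],d[1]))
tcp=np.array([0.50409,0.22548,0.28987]);print("off",(mid-tcp).round(4))
yaw=-3.0612
# offset in tool frame-horizontal: e1 = dir at yaw+pi
e=np.array([np.cos(yaw+np.pi),np.sin(yaw+np.pi)]);f=np.array([-e[1],e[0]])
print((mid-tcp)[:2]@e,(mid-tcp)[:2]@f)
E
```

```text
[[0.502  0.247  0.1495]
 [0.5056 0.2025 0.1495]]
mid [0.5038 0.2247 0.1495] sep 0.04462883468446806 yaw 0.08084843919534168
off [-0.0003 -0.0007 -0.1404]
-0.00032149789768403487 -0.000708428248181067
```

Call:
servo_tool:
  deltas:
    - [[0.001, -0.02, 0, -0.01], [0.003, -0.06, 0, -0.03], [0.005, -0.11, 0, -0.05], [0.008, -0.16, -0.01, -0.07], [0.01, -0.21, -0.03, -0.08], [0.0102, -0.235, -0.05, -0.08], [0.0102, -0.244, -0.07, -0.08], [0.0102, -0.244, -0.081, -0.08], [0.0102, -0.244, -0.081, -0.08]]

```text
time_s: 7.38
tool_pos: [0.5132, -0.0187, 0.2058]
ee_rot: [-1.571, -0.001, -3.142]
ft_force: [0.7, 0.3, -2.1]
opening: 0.058
```

```bash
python3 - <<'E'
from plant import env
from h import *
st=env.state();print(st["time_s"],st["tool_pos"],st["ee_rot"],st["ft_force"],st["opening"])
s=snap(env,"wrist","w_r1")
cv2.imwrite("pics/c5.png",cv2.resize(s["pixels"][130:250,210:360],None,fx=5,fy=5,interpolation=cv2.INTER_CUBIC))
E
```

```text
7.375 [ 0.51319314 -0.01874589  0.20576958] [-1.57137426e+00 -8.29861181e-04 -3.14155170e+00] [ 0.72025469  0.31778575 -2.10357724] 0.058045102465831375
```

View pics/c5.png

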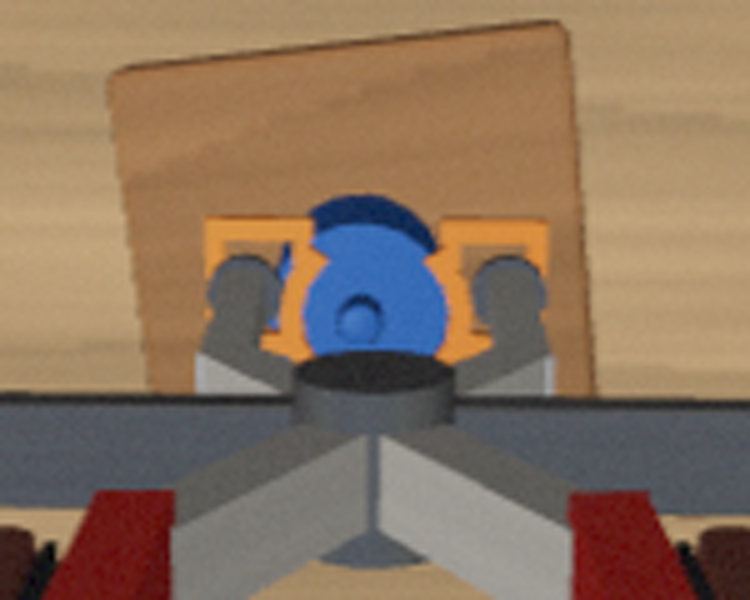

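```bash
python3 - <<'E'
from h import *
s=load("w_r1");im=s["pixels"];W=cloud(s)
sc=5
def px(c): return ((np.array(c)+0.5)/sc-0.5+[210,130])
zt=0.20577-0.1404
a=ray(s,[px((243,292)),px((511,292))],zt);print("discs",a.round(4),a.mean(0).round(4))
# precise ring edges
big=cv2.resize(im[130:250,210:360],None,fx=5,fy=5,interpolation=cv2.INTER_CUBIC)
m=cv2.inRange(cv2.cvtColor(big,cv2.COLOR_BGR2HSV),(8,160,150),(20,255,255))
for nm,cols in [("L",range(228,280,6)),("R",range(470,530,6))]:
    for c in cols:
        col=m[:,c]; on=np.nonzero(col[200:300])[0]+200
        if len(on): 
            # first run
            br=np.nonzero(np.diff(on)>1)[0]; e=on[br[0]] if len(br) else on[-1]
            p=ray(s,np.array([px((c,on[0])),px((c,e+1))]),0.047)
            print(nm,c,on[0],e,p[:,0].round(4))
for r in range(215,235,6):
    row=np.nonzero(m[r])[0]; p=ray(s,np.array([px((row[0],r)),px((row[-1],r))]),0.047);print("row",r,row[0],row[-1],p[:,1].round(4),p[:,1].mean())
cv2.imwrite("pics/m5.png",m)
E
```

```text
discs [[ 0.5131  0.0034  0.0654]
 [ 0.5132 -0.042   0.0654]] [ 0.5132 -0.0193  0.0654]
L 228 217 239 [0.5225 0.5183]
L 234 217 238 [0.5225 0.5185]
L 240 217 239 [0.5225 0.5183]
L 246 217 238 [0.5225 0.5185]
L 252 217 239 [0.5225 0.5183]
L 258 217 240 [0.5225 0.5181]
L 264 218 239 [0.5223 0.5183]
L 270 217 240 [0.5225 0.5181]
L 276 216 240 [0.5227 0.5181]
R 470 218 243 [0.5223 0.5176]
R 476 218 243 [0.5223 0.5176]
R 482 219 244 [0.5221 0.5174]
R 488 220 243 [0.522  0.5176]
R 494 219 243 [0.5221 0.5176]
R 500 219 243 [0.5221 0.5176]
R 506 219 243 [0.5221 0.5176]
R 512 219 244 [0.5221 0.5174]
R 518 220 243 [0.522  0.5176]
R 524 219 245 [0.5221 0.5173]
row 215 209 275 [ 0.0104 -0.0013] 0.004573381328648849
row 221 205 547 [ 0.0112 -0.0496] -0.019207389260155437
row 227 206 548 [ 0.011  -0.0498] -0.019386843504920856
row 233 206 546 [ 0.011  -0.0495] -0.019210782656831862
```

Call:
servo_tool:
  deltas:
    - [[0.0003, 0, -0.003, -0.006], [0.0007, 0, -0.006, -0.012], [0.0007, 0, -0.009, -0.012], [0.0007, 0, -0.009, -0.012], [0.0007, 0, -0.009, -0.012]]

```text
time_s: 8.05
tool_pos: [0.5144, -0.0184, 0.1979]
ee_rot: [-1.571, 0.001, 3.13]
ft_force: [0.5, -0.1, -2.4]
opening: 0.0582
```

```bash
python3 - <<'E'
from plant import env
from h import *
st=env.state();print(st["time_s"],st["tool_pos"],st["ee_rot"],st["ft_force"],st["opening"])
s=snap(env,"wrist","w_r2")
cv2.imwrite("pics/c6.png",cv2.resize(s["pixels"][130:250,210:360],None,fx=5,fy=5,interpolation=cv2.INTER_CUBIC))
E
```

```text
8.05 [ 0.51435828 -0.01843998  0.19790147] [-1.57117864e+00  9.11588950e-04  3.13038616e+00] [ 0.51702676 -0.13179004 -2.36522244] 0.05816765288143572
```

View pics/c6.png

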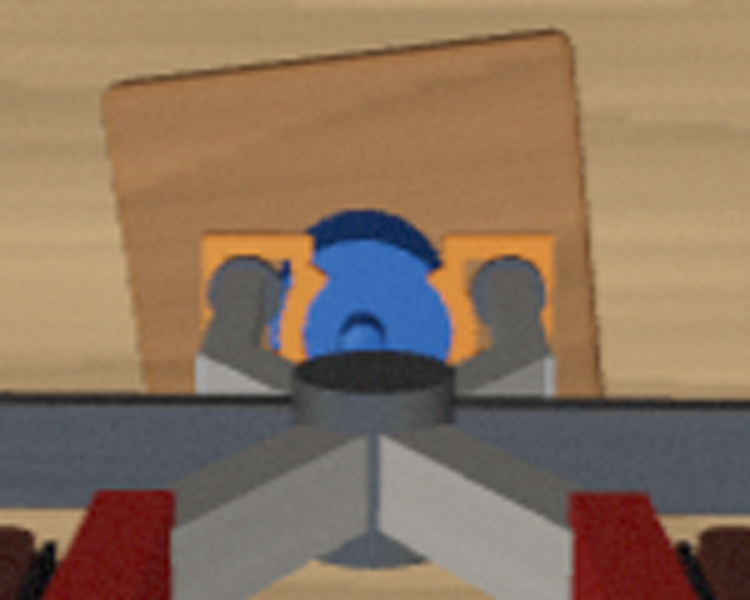

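Call:
servo_tool:
  deltas:
    - [[0, 0, -0.001, 0], [0, 0, -0.002, 0], [0, 0, -0.003, 0], [0, 0, -0.0035, 0], [0, 0, -0.0035, 0]]

```text
time_s: 8.72
tool_pos: [0.5143, -0.0185, 0.1944]
ee_rot: [-1.571, 0.001, 3.13]
ft_force: [-0.2, -0.1, -1.7]
opening: 0.058
```

```bash
python3 - <<'E'
from plant import env
from h import *
st=env.state();print(st["time_s"],st["tool_pos"],st["ee_rot"],st["ft_force"],st["opening"])
s=snap(env,"wrist","w_r3")
s2=snap(env,"side","s_r3")
a=cv2.resize(s["pixels"][140:230,220:350],None,fx=4,fy=4,interpolation=cv2.INTER_CUBIC)
b=cv2.resize(s2["pixels"][190:270,220:300],None,fx=4.5,fy=4.5,interpolation=cv2.INTER_CUBIC)
b=cv2.copyMakeBorder(b,0,0,0,0,cv2.BORDER_CONSTANT)
h=min(a.shape[0],b.shape[0]);c=np.hstack([a[:h],b[:h]]);c=c[:,:800];cv2.imwrite("pics/c7.png",c)
E
```

```text
8.725 [ 0.51434179 -0.01848558  0.19439606] [-1.57115865e+00  8.81356941e-04  3.13026504e+00] [-0.24841951 -0.10158261 -1.73561924] 0.05803142786005183
```

View pics/c7.png

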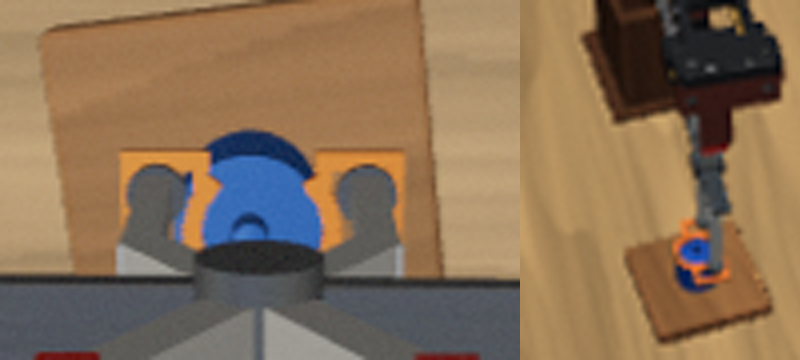

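Call:
servo_tool:
  deltas:
    - [[0, 0, -0.0005, 0], [0, 0, -0.001, 0], [0, 0, -0.0015, 0], [0, 0, -0.0015, 0], [0, 0, -0.0015, 0]]

```text
time_s: 9.45
tool_pos: [0.5144, -0.0185, 0.193]
ee_rot: [-1.571, 0.001, 3.13]
ft_force: [-0.2, 0.8, -1.0]
opening: 0.0584
```

Call:
servo_tool:
  deltas:
    - [[0, 0, -0.0005, 0], [0, 0, -0.001, 0], [0, 0, -0.001, 0], [0, 0, -0.001, 0]]

```text
time_s: 9.95
tool_pos: [0.5144, -0.0185, 0.192]
ee_rot: [-1.571, 0.001, 3.13]
ft_force: [-0.1, 0.3, -2.0]
opening: 0.0584
```

Call:
servo_tool:
  deltas:
    - [[0, 0, -0.0005, 0], [0, 0, -0.001, 0], [0, 0, -0.001, 0], [0, 0, -0.001, 0]]

```text
time_s: 10.45
tool_pos: [0.5144, -0.0185, 0.191]
ee_rot: [-1.571, 0.001, 3.13]
ft_force: [-0.0, 0.4, -2.0]
opening: 0.0579
```

```bash
python3 - <<'E'
from plant import env
from h import *
st=env.state();print(st["time_s"],st["tool_pos"],st["ft_force"],st["opening"])
s=snap(env,"wrist","w_r4");W=cloud(s)
cv2.imwrite("pics/c8.png",cv2.resize(s["pixels"][150:230,220:350],None,fx=6,fy=6,interpolation=cv2.INTER_CUBIC))
np.set_printoptions(linewidth=250)
print((W[166:206:2,244:328:3,2]*1000).round(0))
E
```

```text
10.45 [ 0.51439608 -0.01846903  0.19101113] [-0.01582072  0.35847497 -2.01388571] 0.05793484543363558
[[ 13.  14.  14.  13.  14.  14.  15.  13.  13.  15.  14.  13.  15.  14.  14.  14.  14.  13.  14.  13.  13.  15.  14.  14.  14.  14.  14.  13.]
 [ 14.  13.  13.  13.  12.  13.  13.  13.  14.  15.  14.  15.  14.  14.  13.  12.  13.  15.  14.  12.  14.  13.  14.  12.  15.  13.  14.  13.]
 [ 15.  15.  15.  13.  15.  13.  14.  15.  14.  13.  14.  14.  14.  14.  13.  14.  14.  13.  15.  13.  14.  13.  13.  14.  13.  14.  14.  14.]
 [ 13.  14.  14.  13.  14.  13.  13.  13.  15.  14.  14.  14.  14.  15.  14.  14.  13.  14.  13.  14.  13.  15.  15.  15.  14.  14.  13.  14.]
 [ 12.  14.  12.  14.  16.  14.  14.  15.  14.  14.  13.  18.  20.  21.  17.  15.  14.  14.  13.  14.  13.  14.  14.  14.  14.  14.  14.  14.]
 [ 13.  13.  16.  14.  15.  14.  13.  15.  16.  13.  20.  27.  30.  31.  27.  23.  15.  14.  14.  13.  14.  15.  14.  14.  13.  14.  13.  14.]
 [ 13.  15.  44.  46.  44.  45.  45.  46.  44.  45.  30.  35.  38.  39.  35.  31.  23.  14.  15.  46.  44.  45.  45.  44.  44.  45.  13.  15
[... 1162 characters left out ...]
.  93.  93.  92.  59.  48.  47.  42.  nan  43.  51.  nan  43.  43.  44.  44.  44.  47.  47.  13.  91.  93.  92.  47.  14.  14.]
 [ 15.  14.  98.  97.  99.  98.  16.  47.  46.  43.  44.  43.  52.  53.  49.  42.  45.  44.  42.  45.  46.  13.  99.  99.  99.  47.  14.  13.]
 [ 15.  14. 106. 106. 106. 106. 106.  47.  46.  43.  45. 127. 127. 128. 130. 128.  45.  45.  43.  nan  46. 106. 106. 105. 105. 105.  14.  14.]
 [ 14.  14. 108. 111. 112. 111. 109. 111. 111. 134. 132. 134. 134. 133. 134. 132. 133. 132. 133. 111. 112. 111. 112. 110. 111. 107.  12.  13.]
 [ 14.  14. 107. 111. 115. 117. 117. 116. 137. 138. 138. 138. 136. 137. 138. 138. 137. 139. 137. 116. 116. 117. 117. 115. 113. 107.  13.  14.]]
```

View pics/c8.png

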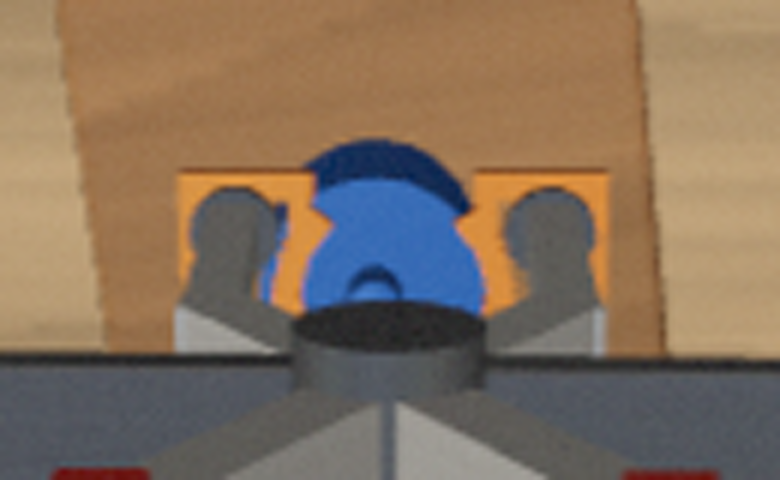

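Call:
servo_tool:
  deltas:
    - [[0, 0, 0, 0], [0, 0, 0, 0], [0, 0, 0, 0], [0, 0, 0, 0]]
  fingers: 0.05
  squeeze: 45

```text
time_s: 11.0
tool_pos: [0.5144, -0.0185, 0.191]
ee_rot: [-1.571, 0.001, 3.13]
ft_force: [-0.2, 1.0, -1.0]
opening: 0.0506
```

```bash
cat > look.py <<'E'
import sys
from plant import env
from h import *
n=sys.argv[1]; x0,x1,y0,y1=[int(v) for v in sys.argv[2:6]]; f=float(sys.argv[6])
st=env.state();print(st["time_s"],st["tool_pos"].round(4),st["ee_rot"].round(4),st["ft_force"].round(2),round(st["opening"],4))
s=snap(env,"wrist",n)
cv2.imwrite(f"pics/{n}_c.png",cv2.resize(s["pixels"][y0:y1,x0:x1],None,fx=f,fy=f,interpolation=cv2.INTER_CUBIC))
E
python3 look.py w_r5 210 360 150 230 5
```

```text
11.0 [ 0.5144 -0.0185  0.191 ] [-1.5712e+00  1.1000e-03  3.1302e+00] [-0.17  0.99 -1.04] 0.0506
```

View pics/w_r5_c.png

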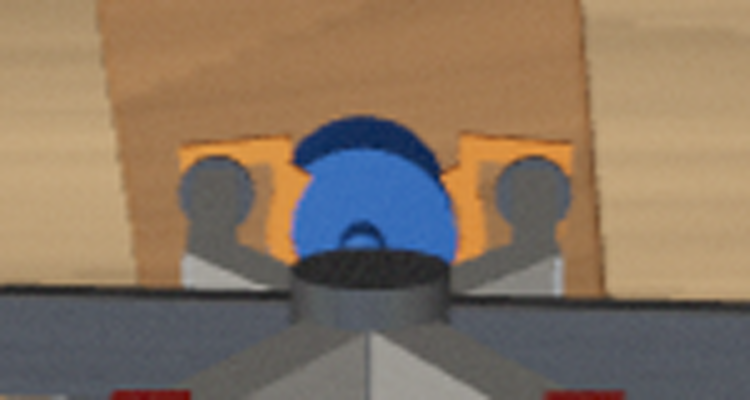

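Call:
servo_tool:
  deltas:
    - [[0, 0, 0, 0], [0, 0, 0, 0], [0, 0, 0, 0], [0, 0, 0, 0]]
  fingers: 0.0458
  squeeze: 45

```text
time_s: 11.55
tool_pos: [0.5144, -0.0185, 0.191]
ee_rot: [-1.571, 0.001, 3.13]
ft_force: [0.2, 0.7, -2.3]
opening: 0.0466
```

```bash
python3 look.py w_r6 210 360 150 230 5
```

```text
11.55 [ 0.5144 -0.0185  0.191 ] [-1.5712e+00  1.1000e-03  3.1303e+00] [ 0.17  0.71 -2.28] 0.0466
```

View pics/w_r6_c.png

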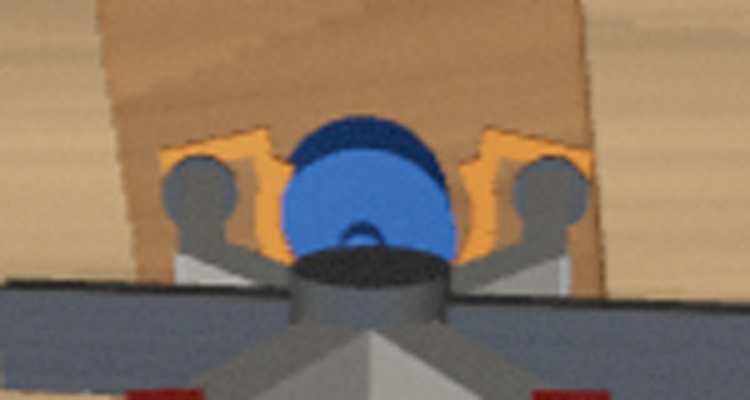

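Call:
servo_tool:
  deltas:
    - [[0, 0, 0, 0], [0, 0, 0, 0], [0, 0, 0, 0], [0, 0, 0, 0]]
  fingers: 0.0447
  squeeze: 45

```text
time_s: 12.1
tool_pos: [0.5144, -0.0185, 0.191]
ee_rot: [-1.571, 0.001, 3.13]
ft_force: [0.3, -0.3, -2.4]
opening: 0.0452
```

```bash
python3 look.py w_r7 210 360 150 230 5
python3 - <<'E'
from h import *
s=load("w_r7");im=s["pixels"]
big=cv2.resize(im[150:230,210:360],None,fx=5,fy=5,interpolation=cv2.INTER_CUBIC)
m=cv2.inRange(cv2.cvtColor(big,cv2.COLOR_BGR2HSV),(8,150,130),(20,255,255))
def px(c): return ((np.array(c)+0.5)/5-0.5+[210,150])
for nm,c0,c1 in [("L",165,255),("R",495,585)]:
    P=[]
    for c in range(c0,c1,3):
        on=np.nonzero(m[100:200,c])[0]
        if len(on): P.append(px((c,on[0]+100)))
    p=ray(s,np.array(P),0.047)[:,:2]
    l=cv2.fitLine((p*1000).astype(np.float32),cv2.DIST_HUBER,0,0.01,0.01).ravel()
    print(nm,l, np.arctan2(l[0],l[1]))
E
```

```text
12.1 [ 0.5144 -0.0185  0.191 ] [-1.5711e+00  1.1000e-03  3.1303e+00] [ 0.25 -0.32 -2.35] 0.0452
L [ 2.4297284e-01 -9.7003311e-01  5.2296661e+02  9.1727581e+00] 2.8961635
R [ 2.4709632e-01  9.6899092e-01  5.2303467e+02 -4.5330650e+01] 0.2496825
```

View pics/w_r7_c.png

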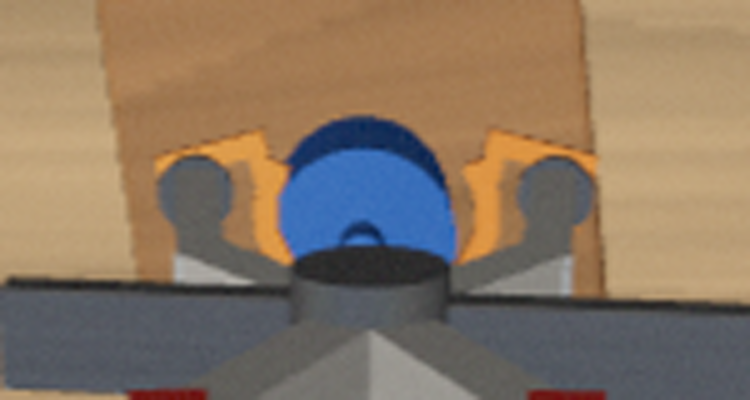

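Call:
servo_tool:
  deltas:
    - [[0, 0, 0.001, 0], [0, 0, 0.003, 0], [0, 0, 0.006, 0], [0, 0, 0.01, 0], [0, 0, 0.016, 0], [0, 0, 0.023, 0], [0, 0, 0.03, 0], [0, 0, 0.035, 0], [0, 0, 0.035, 0]]

```text
time_s: 13.28
tool_pos: [0.5146, -0.0185, 0.2266]
ee_rot: [-1.571, 0.002, 3.13]
ft_force: [-0.4, -0.5, -2.6]
opening: 0.0457
```

```bash
python3 look.py w_r8 210 360 150 230 5
python3 - <<'E'
from plant import env
from h import *
s2=snap(env,"side","s_r8")
cv2.imwrite("pics/s_r8c.png",cv2.resize(s2["pixels"][170:280,210:310],None,fx=6,fy=5,interpolation=cv2.INTER_CUBIC))
s=load("w_r8");W=cloud(s)
np.set_printoptions(linewidth=250)
print((W[168:206:2,238:334:3,2]*1000).round(0))
E
```

```text
13.275 [ 0.5146 -0.0185  0.2266] [-1.5711e+00  2.1000e-03  3.1302e+00] [-0.37 -0.48 -2.56] 0.0457
[[ 13.  13.  14.  14.  12.  13.  13.  15.  14.  12.  13.  14.  12.  17.  20.  22.  18.  13.  14.  14.  13.  13.  14.  15.  13.  14.  14.  14.  12.  -1.  -0.  -1.]
 [ 13.  15.  15.  14.  13.  13.  14.  14.  13.  13.  14.  14.  21.  28.  32.  33.  29.  22.  14.  13.  14.  13.  13.  13.  13.  15.  14.  14.  14.   1.  -1.  -1.]
 [ 14.  15.  13.  15.  13.  13.  13.  14.  14.  13.  16.  22.  34.  41.  43.  43.  41.  34.  24.  14.  14.  13.  14.  13.  15.  13.  14.  12.  14.  -1.  -1.   0.]
 [ 13.  13.  14.  14.  14.  14.  13.  13.  14.  14.  14.  34.  45.  44.  44.  44.  43.  44.  37.  16.  13.  14.  14.  15.  13.  13.  15.  14.  13.  -2.  -0.  -1.]
 [ 12.  14.  13.  14.  14.  14.  14.  15.  79.  13.  24.  44.  45.  44.  44.  44.  44.  44.  44.  28.  13.  12.  15.  80.  81.  13.  15.  15.  13.  -1.   0.   1.]
 [ -0.  13.  15.  14.  14.  82.  82.  84.  83.  14.  38.  44.  44.  44.  45.  42.  44.  43.  45.  43.  14.  14.  14.  83.  83.  82.  83.  15.  13.  -0.  -2.   0.]
 [  1.  13.  80.  83.  8
[... 1395 characters left out ...]
.  82.  13.  13. 128. 129. 128.  13.   2.   1.]
 [ -1.  -1.  14. 135. 134. 134.  14.  13.  84.  83.  44.  44.  43.  46.  44.  45.  44.  45.  47.  44.  15.  14.  84.  83.  12.  13. 134. 134. 134.  12.   1.  -0.]
 [ -1.   1. 141. 141. 140. 142. 142. 142.  82.  84.  15.  43. 163. 164. 165. 164. 164. 164. 163. 164.  13.  13.  84.  84. 140. 141. 142. 141. 142.  14.  -1.  -1.]
 [  1.  -1. 141. 145. 147. 147. 148. 148. 146. 147. 168. 168. 168. 169. 169. 168. 169. 168. 169. 168. 169.  84. 147. 147. 147. 147. 147. 146. 143.  14.  -0.  -2.]
 [ -1.  -1.  13. 144. 146. 151. 151. 152. 152. 153. 173. 173. 174. 173. 174. 173. 173. 172. 173. 174. 173. 152. 151. 152. 153. 153. 150. 146. 143.  13.  -1.   1.]]
```

View pics/w_r8_c.png

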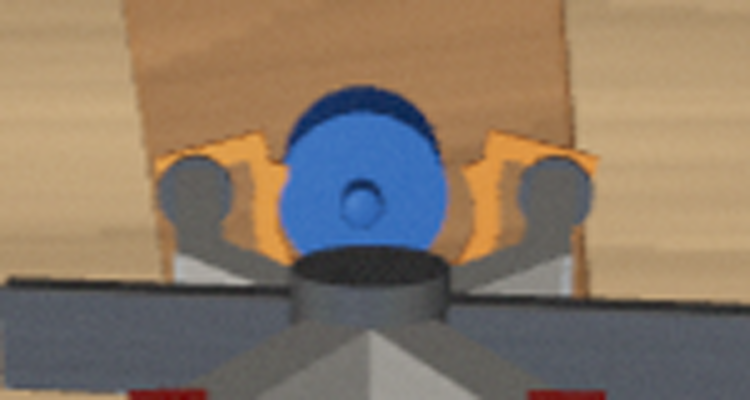

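View pics/s_r8c.png

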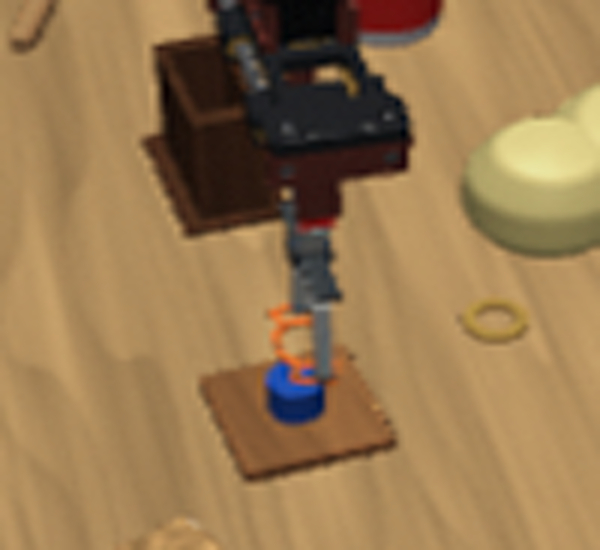

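```bash
cat > ringpose.py <<'E'
from h import *
def ringpose(name,z,rows=(130,240),zd=None,F=0.0334,verbose=True):
    s=load(name);im=s["pixels"]
    x0,y0,f=200,140,5
    big=cv2.resize(im[y0:240,x0:370],None,fx=f,fy=f,interpolation=cv2.INTER_CUBIC)
    m=cv2.inRange(cv2.cvtColor(big,cv2.COLOR_BGR2HSV),(8,150,120),(20,255,255))
    def px(c): return ((np.array(c,float)+0.5)/f-0.5+[x0,y0])
    cs,_=cv2.findContours(m,cv2.RETR_EXTERNAL,cv2.CHAIN_APPROX_NONE)
    out=[]
    mid=np.mean(np.nonzero(m)[1])
    N=[];B=[]
    for nm in "LR":
        P=[]
        cols=np.nonzero(m.any(0))[0]; cols=cols[cols<mid] if nm=="L" else cols[cols>mid]
        lo,hi=(cols.min(),cols.min()+105) if nm=="L" else (cols.max()-105,cols.max())
        for c in range(lo+8,hi-10,2):
            on=np.nonzero(m[:,c])[0]
            if len(on): P.append(px((c,on[0]-0.5)))
        p=ray(s,np.array(P),z)[:,:2]
        l=cv2.fitLine((p*1000).astype(np.float32),cv2.DIST_HUBER,0,0.001,0.001).ravel()
        d=l[:2]; n=np.array([d[1],-d[0]]); n=n if n[0]>0 else -n
        N.append(n);B.append(n@l[2:]/1000-F)
        ang=np.arctan2(n[1],n[0]); out.append(ang)
        res=np.abs((p*1000-l[2:])@n).max()
        if verbose: print(nm,"ang",round(ang,4),"maxres",round(res,2),lo,hi)
    hinge=np.linalg.solve(np.array(N),np.array(B))
    g=out[0]-out[1]; yaw=(out[0]+out[1])/2
    return hinge,g,yaw
if __name__=="__main__":
    import sys
    h,g,y=ringpose(sys.argv[1],float(sys.argv[2]))
    print("hinge",h.round(4),"g",round(g,3),"yaw",round(y,4))
E
python3 ringpose.py w_r8 0.083; python3 ringpose.py w_r7 0.047
python3 - <<'E'
from h import *
s=load("w_r8")
def px(c): return ((np.array(c)+0.5)/5-0.5+[210,150])
a=ray(s,[px((195,192)),px((557,192))],0.0866);print("discs",a.round(4),a.mean(0).round(4))
E
```

```text
L ang 1.4687 maxres 5.67 173 278
R ang -0.2705 maxres 1.19 542 647
hinge [ 0.4966 -0.0172] g 1.739 yaw 0.5991
L ang -1.5061 maxres 7.88 173 278
R ang -0.2586 maxres 16.69 547 652
hinge [0.5128 0.046 ] g -1.248 yaw -0.8823
discs [[ 0.5154  0.0116  0.0866]
 [ 0.5147 -0.0496  0.0866]] [ 0.515  -0.019   0.0866]
```

```bash
cat > ringpose.py <<'E'
from h import *
from scipy.optimize import least_squares
def ringpose(name,z,Lc,Rc,rows,F=0.0334,verbose=True,f=5):
    """Lc,Rc: full-image pixel column ranges of the front edges; rows: row range"""
    s=load(name);im=s["pixels"]
    x0,y0=200,rows[0]
    big=cv2.resize(im[y0:rows[1],x0:370],None,fx=f,fy=f,interpolation=cv2.INTER_CUBIC)
    hsv=cv2.cvtColor(big,cv2.COLOR_BGR2HSV)
    m=cv2.inRange(hsv,(9,165,150),(19,255,255))
    def px(c): return ((np.array(c,float)+0.5)/f-0.5+[x0,y0])
    N=[];B=[];out=[]
    for nm,(a,b) in (("L",Lc),("R",Rc)):
        P=[]
        for c in range(int((a-x0)*f),int((b-x0)*f),2):
            on=np.nonzero(m[:,c])[0]
            if len(on): P.append(px((c,on[0]-0.5)))
        p=ray(s,np.array(P),z)[:,:2]
        l=cv2.fitLine((p*1000).astype(np.float32),cv2.DIST_HUBER,0,0.001,0.001).ravel()
        d=l[:2]; n=np.array([d[1],-d[0]]); n=n if n[0]>0 else -n
        N.append(n);B.append(n@l[2:]/1000-F)
        out.append(np.arctan2(n[1],n[0]))
        if verbose: print(nm,"ang",round(out[-1],4),"maxres mm",round(np.abs((p*1000-l[2:])@n).max(),2),len(P))
    hinge=np.linalg.solve(np.array(N),np.array(B))
    return hinge,out[0]-out[1],(out[0]+out[1])/2
if __name__=="__main__":
    for n,z in (("w_r7",0.047),("w_r8",0.083)):
        h,g,y=ringpose(n,z,(243,261),(309,327),(170,200))
        print(n,"hinge",h.round(4),"g",round(g,3),"yaw",round(y,4))
    h,g,y=ringpose("w_r1",0.047,(253,266),(301,318),(165,200))
    print("closed hinge",h.round(4),g,y)
E
python3 ringpose.py
```

```text
L ang 0.2508 maxres mm 0.5 45
R ang -0.258 maxres mm 0.24 45
w_r7 hinge [ 0.4954 -0.0185] g 0.509 yaw -0.0036
L ang 0.2433 maxres mm 0.54 45
R ang -0.2711 maxres mm 0.27 45
w_r8 hinge [ 0.4956 -0.0194] g 0.514 yaw -0.0139
L ang -0.0058 maxres mm 0.19 33
R ang -0.0271 maxres mm 0.17 43
closed hinge [ 0.489  -0.0313] 0.021375535 -0.016440287
```

Call:
servo_tool:
  deltas:
    - [[0, -0.003, 0.01, 0], [0, -0.015, 0.018, 0], [0, -0.045, 0.022, 0], [-0.001, -0.085, 0.022, 0], [-0.001, -0.13, 0.022, 0], [-0.002, -0.175, 0.022, 0], [-0.002, -0.22, 0.022, 0], [-0.002, -0.255, 0.022, 0], [-0.002, -0.272, 0.022, 0], [-0.002, -0.276, 0.022, 0]]

```text
time_s: 14.62
tool_pos: [0.5122, -0.2953, 0.2479]
ee_rot: [-1.572, 0.001, 3.129]
ft_force: [0.4, 0.2, -2.2]
opening: 0.0451
```

Call:
servo_tool:
  deltas:
    - [[0, 0, 0, 0], [0, 0, 0, 0]]

```text
time_s: 14.88
tool_pos: [0.5124, -0.2943, 0.2482]
ee_rot: [-1.572, 0.001, 3.13]
ft_force: [-0.2, 0.5, -2.2]
opening: 0.0454
```

```bash
python3 look.py w_s1 200 370 140 240 4.6
python3 - <<'E'
from ringpose import *
st_z=0.2466-0.1436
h,g,y=ringpose("w_s1",0.104,(243,261),(309,327),(170,200)); print(h,g,y)
s=load("w_s1");W=cloud(s);np.set_printoptions(linewidth=250)
print((W[160:206:2,238:334:3,2]*1000).round(0))
E
```

```text
14.875 [ 0.5124 -0.2943  0.2482] [-1.5716e+00  1.0000e-03  3.1304e+00] [-0.21  0.5  -2.18] 0.0454
L ang 0.2386 maxres mm 0.66 34
R ang -0.2494 maxres mm 0.25 45
[ 0.49225113 -0.2946443 ] 0.48796803 -0.005401917
[[ 29.  41.  39.  41.  41.  41.  40.  40.  40.  40.  42.  40.  41.  39.  41.  48.  49.  45.  40.  40.  40.  41.  40.  41.  42.  41.  39.  41.  41.  42.  41.  43.]
 [ 30.  40.  42.  41.  40.  41.  40.  42.  42.  41.  41.  41.  40.  46.  55.  59.  59.  59.  54.  41.  40.  42.  41.  40.  43.  41.  42.  41.  41.  41.  41.  42.]
 [ 41.  40.  40.  43.  41.  42.  41.  41.  39.  41.  40.  40.  44.  58.  58.  75.  74.  75.  59.  55.  40.  40.  40.  41.  42.  40.  41.  41.  42.  40.  42.  41.]
 [ 40.  40.  40.  40.  42.  41.  41.  41.  42.  40.  41.  41.  59.  76.  76.  76.  77.  76.  76.  76.  51.  39.  40.  41.  40.  41.  41.  40.  40.  41.  40.  40.]
 [ 41.  41.  41.  40.  41.  41.  41.  42.  43.  41.  41.  41.  76.  76.  78.  79.  78.  78.  78.  76.  74.  41.  41.  41.  41.  41.  41.  41.  40.  43.  41.  40.]
 [ 41.  41.  41.  43.  41.  42.  41.  42.  41.  42.  41.  59.  77.  78.  8
[... 2160 characters left out ...]
. 106.  42.  41. 150. 149. 149.  40.  40.  31.]
 [ 29.  31.  41. 155. 156. 156.  40.  41. 105. 105.  41.  42.  42.  40.  75.  76.  79.  76.  76.  41.  41.  40. 105. 105.  40. 159. 155. 155. 156.  41.  30.  30.]
 [ 29.  30. 162. 163. 164. 163. 163. 164. 106. 104.  40. 185. 185. 185. 184. 186. 185. 185. 185. 185.  41.  39. 105. 104. 163. 164. 164. 164. 163.  42.  31.  30.]
 [ 30.  29. 164. 165. 169. 169. 169. 169. 169. 168. 190. 190. 190. 190. 191. 191. 190. 191. 191. 192. 190. 102. 169. 168. 168. 168. 168. 168. 167.  29.  29.  30.]
 [ 30.  32.  32. 167. 169. 172. 173. 174. 174. 173. 195. 196. 196. 195. 194. 195. 194. 195. 195. 194. 195. 173. 174. 173. 174. 173. 172. 169. 165.  31.  29.  29.]]
```

View pics/w_s1_c.png

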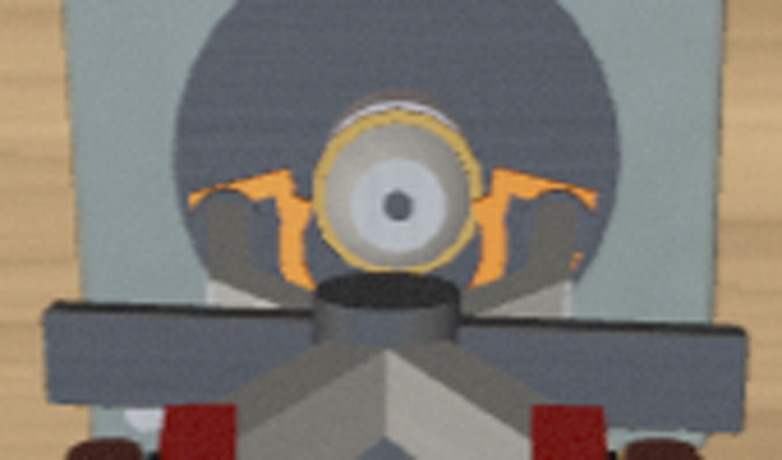

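```bash
cat > axis.py <<'E'
from h import *
def axis(name,x0,x1,y0,y1,ztop,zw,f=6,dbg=None):
    s=load(name);im=s["pixels"]
    big=cv2.resize(im[y0:y1,x0:x1],None,fx=f,fy=f,interpolation=cv2.INTER_CUBIC)
    hsv=cv2.cvtColor(big,cv2.COLOR_BGR2HSV)
    def px(c): return ((np.array(c,float)+0.5)/f-0.5+[x0,y0])
    gold=cv2.inRange(hsv,(17,90,90),(32,255,255))
    cs,_=cv2.findContours(gold,cv2.RETR_EXTERNAL,cv2.CHAIN_APPROX_NONE)
    c=max(cs,key=lambda c:cv2.minEnclosingCircle(c)[1])
    c=np.vstack([k for k in cs if len(k)>15])
    hull=cv2.convexHull(c)
    e=cv2.fitEllipse(hull); print("gold ell",e, ray(s,px(e[0]),zw).round(4))
    # dark hole
    g=cv2.cvtColor(big,cv2.COLOR_BGR2GRAY)
    cx,cy=e[0]
    r=int(e[1][0]/2*0.55)
    sub=g[int(cy)-r:int(cy)+r,int(cx)-r:int(cx)+r]
    _,t=cv2.threshold(sub,0,255,cv2.THRESH_BINARY_INV+cv2.THRESH_OTSU)
    cs,_=cv2.findContours(t,cv2.RETR_LIST,cv2.CHAIN_APPROX_NONE)
    for k in cs:
        a=cv2.contourArea(k)
        if 0.005*4*r*r<a<0.2*4*r*r:
            (ux,uy),rr=cv2.minEnclosingCircle(k); u=(ux+int(cx)-r,uy+int(cy)-r)
            print("hole",a,u,rr,ray(s,px(u),ztop).round(4))
    if dbg: cv2.ellipse(big,e,(0,0,255),1);cv2.imwrite(dbg,big)
if __name__=="__main__":
    axis("w_sp",255,320,135,195,0.0852,0.0757,dbg="pics/ax1.png")
    axis("w_s1",262,307,155,202,0.0852,0.0757,dbg="pics/ax2.png")
E
python3 axis.py
```

```text
gold ell ((196.36346435546875, 170.954833984375), (194.07077026367188, 196.24583435058594), 93.89335632324219) [ 0.5111 -0.2959  0.0757]
hole 90.0 (241.5, 212.0) 11.926960945129395 [ 0.5055 -0.3037  0.0852]
hole 944.0 (197.10610580444336, 181.3198471069336) 18.40804672241211 [ 0.5108 -0.2959  0.0852]
hole 487.0 (235.0, 137.0) 23.85382080078125 [ 0.5186 -0.3024  0.0852]
gold ell ((121.0928955078125, 178.30264282226562), (228.35377502441406, 289.69140625), 59.33164978027344) [ 0.5087 -0.2919  0.0757]
hole 1112.5 (146.68480682373047, 178.83880996704102) 20.178207397460938 [ 0.5107 -0.2958  0.0852]
```

View pics/ax2.png

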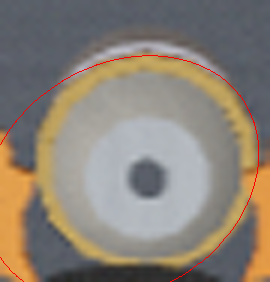

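```bash
cat > rp2.py <<'E'
from h import *
def front(name,z,Lc,Rc,rows,F=0.0334,f=8,dbg=None,thr=None):
    s=load(name);im=s["pixels"]
    x0=200;y0=rows[0]
    big=cv2.resize(im[y0:rows[1],x0:370],None,fx=f,fy=f,interpolation=cv2.INTER_CUBIC).astype(float)
    # orange-ness: R - B
    o=big[...,2]-big[...,0]
    def px(c): return ((np.array(c,float)+0.5)/f-0.5+[x0,y0])
    N=[];B=[];out=[]
    vis=big.astype(np.uint8).copy()
    for nm,(a,b) in (("L",Lc),("R",Rc)):
        P=[];Q=[]
        for c in range(int((a-x0)*f),int((b-x0)*f),3):
            col=o[:,c]
            i=np.nonzero(col>(thr or 90))[0]
            if len(i):
                i=i[0]; 
                if i>0:
                    t=(col[i]-(thr or 90))/(col[i]-col[i-1]+1e-9); v=i-t
                    P.append(px((c,v)));Q.append((c,int(v)))
        P=np.array(P)
        p=ray(s,P,z)[:,:2]*1000
        keep=np.ones(len(p),bool)
        for _ in range(4):
            l=cv2.fitLine(p[keep].astype(np.float32),cv2.DIST_L2,0,0.001,0.001).ravel()
            n=np.array([l[1],-l[0]]); n=n if n[0]>0 else -n
            r=(p-l[2:])@n; keep=np.abs(r)<max(0.25,2*np.std(r[keep]))
        N.append(n);B.append(n@l[2:]/1000-F);out.append(np.arctan2(n[1],n[0]))
        print(nm,"ang",round(out[-1],4),"std",round(np.std(r[keep]),3),keep.sum(),len(keep))
        for q in Q: cv2.circle(vis,q,1,(255,0,255),-1)
    h=np.linalg.solve(np.array(N),np.array(B))
    if dbg: cv2.imwrite(dbg,vis[:, (235-x0)*f:(335-x0)*f])
    print(name,"hinge",h.round(4),"g",round(out[0]-out[1],3),"yaw",round((out[0]+out[1])/2,4))
    return h
if __name__=="__main__":
    front("w_r1",0.047,(253,266),(301,318),(168,185),dbg="pics/f0.png")
    front("w_r8",0.083,(244,261),(310,327),(172,190),dbg="pics/f1.png")
    front("w_s1",0.1043,(244,261),(310,327),(172,190),dbg="pics/f2.png")
E
python3 rp2.py
```

```text
L ang -0.0041 std 0.054 35 35
R ang -0.0094 std 0.034 46 46
w_r1 hinge [0.4897 0.0313] g 0.005 yaw -0.0067
L ang 0.2489 std 0.112 46 46
R ang -0.2756 std 0.086 46 46
w_r8 hinge [ 0.4961 -0.0192] g 0.524 yaw -0.0134
L ang 0.2476 std 0.076 41 41
R ang -0.2558 std 0.039 46 46
w_s1 hinge [ 0.4927 -0.2945] g 0.503 yaw -0.0041
```

View pics/f2.png

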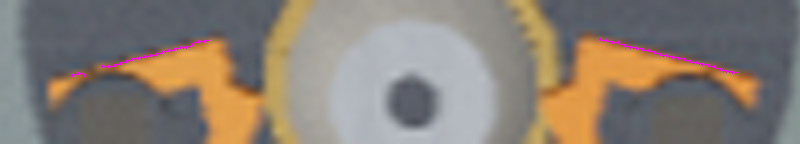

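Call:
servo_tool:
  deltas:
    - [[0, -0.0006, -0.001, 0], [0, -0.0011, -0.003, 0], [0, -0.0011, -0.006, 0], [0, -0.0011, -0.009, 0], [0, -0.0011, -0.01, 0], [0, -0.0011, -0.01, 0]]

```text
time_s: 15.68
tool_pos: [0.5124, -0.2953, 0.238]
ee_rot: [-1.572, 0.001, 3.13]
ft_force: [-0.0, 1.3, -2.4]
opening: 0.0449
```

```bash
python3 look.py w_s2 225 345 150 225 6.5
python3 - <<'E'
from rp2 import *
from axis import axis
from plant import env
z=env.state()["tool_pos"][2]-0.1436-0.0003
front("w_s2",z,(244,261),(310,327),(172,190),F=0.033,dbg="pics/f3.png")
axis("w_s2",262,307,148,202,0.0852,0.0757)
E
```

```text
15.675 [ 0.5124 -0.2953  0.238 ] [-1.5717e+00  8.0000e-04  3.1304e+00] [-0.04  1.27 -2.41] 0.0449
L ang 0.2449 std 0.068 41 41
R ang -0.2555 std 0.038 46 46
w_s2 hinge [ 0.493  -0.2957] g 0.5 yaw -0.0053
gold ell ((120.98625183105469, 229.47080993652344), (232.7335205078125, 279.076904296875), 63.11780548095703) [ 0.5095 -0.293   0.0757]
hole 1137.5 (139.98028564453125, 234.84767150878906) 20.076173782348633 [ 0.5108 -0.2959  0.0852]
```

View pics/w_s2_c.png

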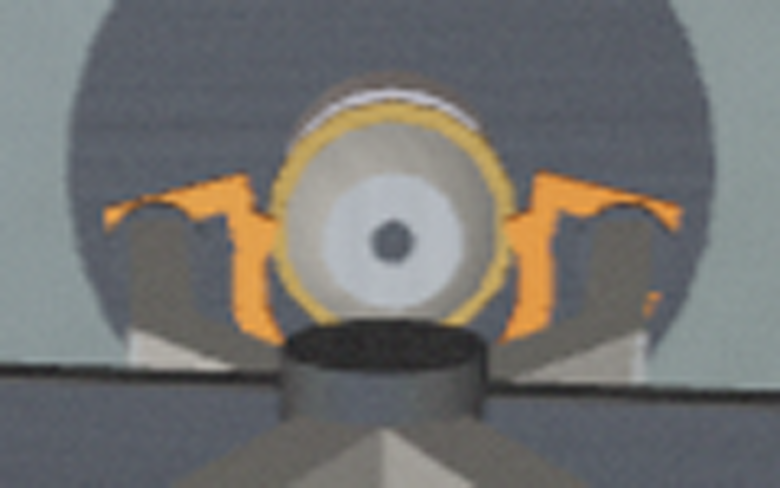

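Call:
servo_tool:
  deltas:
    - [[0.0002, 0, -0.002, 0], [0.0003, 0, -0.005, 0], [0.0003, 0, -0.008, 0], [0.0003, 0, -0.011, 0], [0.0003, 0, -0.0125, 0], [0.0003, 0, -0.0125, 0]]

```text
time_s: 16.48
tool_pos: [0.5127, -0.2953, 0.2255]
ee_rot: [-1.572, 0.001, 3.13]
ft_force: [-0.3, -1.6, -2.3]
opening: 0.0455
```

```bash
python3 look.py w_s3 225 345 150 225 6.5
python3 - <<'E'
from rp2 import *
from axis import axis
from plant import env
st=env.state()
print(st["ft_force"],st["wrist_torque"])
z=st["tool_pos"][2]-0.1436-0.0003
front("w_s3",z,(244,261),(310,327),(172,190),F=0.033,dbg="pics/f4.png")
axis("w_s3",262,307,142,202,0.0852,0.0757)
E
```

```text
16.475 [ 0.5127 -0.2953  0.2255] [-1.5717e+00  9.0000e-04  3.1304e+00] [-0.29 -1.61 -2.29] 0.0455
[-0.27050132 -0.57870586 -2.53528295] [ 0.04043581  0.018795   -0.03303397]
L ang 0.2474 std 0.07 38 38
R ang -0.2575 std 0.038 46 46
w_s3 hinge [ 0.4933 -0.2957] g 0.505 yaw -0.0051
gold ell ((123.68718719482422, 276.1828918457031), (232.13546752929688, 280.5907287597656), 80.92381286621094) [ 0.511  -0.2935  0.0757]
hole 1261.0 (140.41256713867188, 291.8825149536133) 21.214035034179688 [ 0.5109 -0.2959  0.0852]
```

View pics/w_s3_c.png

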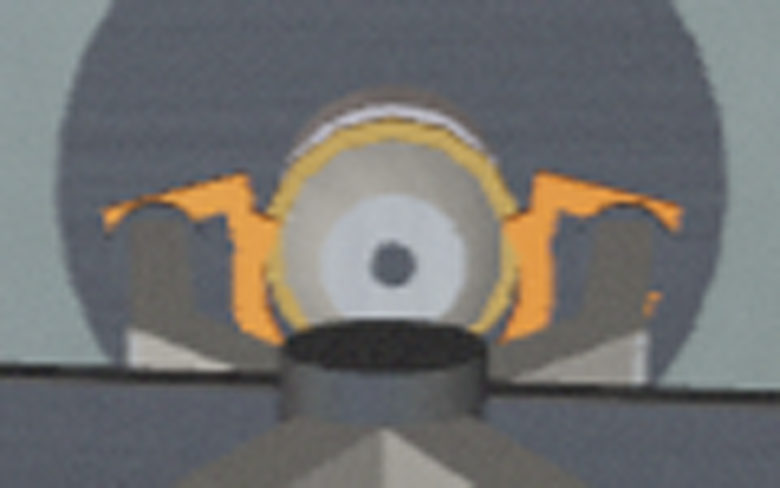

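Call:
servo_tool:
  deltas:
    - [[0, 0, -0.0005, 0], [0, 0, -0.001, 0], [0, 0, -0.0015, 0], [0, 0, -0.002, 0], [0, 0, -0.002, 0]]

```text
time_s: 17.15
tool_pos: [0.5127, -0.2954, 0.2236]
ee_rot: [-1.572, 0.001, 3.13]
ft_force: [0.3, 1.1, -2.2]
opening: 0.0453
```

Call:
servo_tool:
  deltas:
    - [[0, 0, -0.0005, 0], [0, 0, -0.001, 0], [0, 0, -0.0015, 0], [0, 0, -0.002, 0], [0, 0, -0.002, 0]]

```text
time_s: 17.77
tool_pos: [0.5128, -0.2954, 0.2221]
ee_rot: [-1.571, 0.002, 3.131]
ft_force: [-0.0, 0.8, 0.6]
opening: 0.0453
```

Call:
servo_tool:
  deltas:
    - [[0, 0, -0.0005, 0], [0, 0, -0.001, 0], [0, 0, -0.0015, 0], [0, 0, -0.002, 0], [0, 0, -0.002, 0]]

```text
time_s: 18.4
tool_pos: [0.5128, -0.2954, 0.2202]
ee_rot: [-1.571, 0.002, 3.13]
ft_force: [0.6, -0.6, 1.3]
opening: 0.0457
```

```bash
python3 look.py w_s4 225 345 150 225 6.5
python3 - <<'E'
from rp2 import *
from plant import env
st=env.state()
print(st["ft_force"],st["wrist_torque"])
z=st["tool_pos"][2]-0.1436-0.0003
front("w_s4",z,(244,261),(310,327),(172,190),F=0.033,dbg="pics/f5.png")
s2=snap(env,"side","s_s4")
cv2.imwrite("pics/s_s4c.png",cv2.resize(s2["pixels"][260:350,235:335],None,fx=6,fy=6,interpolation=cv2.INTER_CUBIC))
W=cloud(load("w_s4"));np.set_printoptions(linewidth=250)
print((W[164:206:2,250:322:3,2]*1000).round(0))
E
```

```text
18.4 [ 0.5128 -0.2954  0.2202] [-1.5711e+00  1.9000e-03  3.1305e+00] [ 0.58 -0.56  1.26] 0.0457
[ 0.38456209 -0.36490867  0.98790863] [0.06949858 0.00450669 0.02908849]
L ang 0.2495 std 0.086 36 36
R ang -0.2518 std 0.06 46 46
w_s4 hinge [ 0.4933 -0.2956] g 0.501 yaw -0.0012
[[ 42.  40.  41.  40.  40.  40.  40.  41.  41.  40.  40.  41.  41.  40.  40.  41.  nan  41.  41.  41.  42.  41.  41.  40.]
 [ 40.  41.  41.  41.  41.  40.  41.  42.  41.  43.  49.  54.  52.  50.  43.  39.  41.  40.  41.  39.  41.  42.  39.  40.]
 [ 41.  40.  41.  41.  40.  41.  41.  40.  45.  56.  60.  59.  59.  59.  54.  43.  42.  42.  39.  41.  41.  41.  42.  42.]
 [ 42.  41.  41.  42.  43.  40.  41.  41.  57.  70.  75.  74.  74.  74.  70.  56.  41.  40.  41.  41.  41.  40.  40.  41.]
 [ 40.  41.  41.  41.  42.  41.  41.  54.  73.  75.  73.  74.  74.  74.  74.  72.  53.  41.  41.  41.  41.  41.  41.  40.]
 [ 41.  41.  39.  41.  41.  41.  42.  72.  73.  74.  79.  78.  77.  78.  76.  74.  72.  42.  41.  41.  42.  41.  41.  42.]
 [ 40.  41.  41.  41.  41.  41.  49.  74.  74.  78.  79.  81.  81.  80.  80.  75.  74.
[... 1059 characters left out ...]
81.  85.  85.  84.  85.  86.  86.  86.  86.  84.  77.  41.  77.  41.  42. 116. 116.]
 [120. 122.  40.  41.  76.  75.  75.  82.  85.  85.  85.  85.  86.  85.  85.  85.  82.  73.  74.  76.  40.  41. 122. 122.]
 [127. 128.  40.  42.  76.  77.  73.  79.  83.  86.  86.  85.  85.  86.  85.  83.  80.  74.  78.  77.  41.  39. 128. 128.]
 [135. 135. 136. 135.  77.  77.  41.  79. 157. 157. 157. 158. 157. 157. 158. 158.  78.  40.  77.  77. 136. 135. 135. 135.]
 [140. 141. 140. 141. 140. 141. 163. 162. 161. 162. 161. 163. 161. 162. 163. 162. 162.  74. 140. 140. 140. 141. 141. 141.]
 [141. 145. 145. 146. 146. 146. 167. 167. 167. 167. 167. 166. 167. 167. 167. 166. 167. 145. 144. 146. 146. 146. 144. 140.]]
```

View pics/w_s4_c.png

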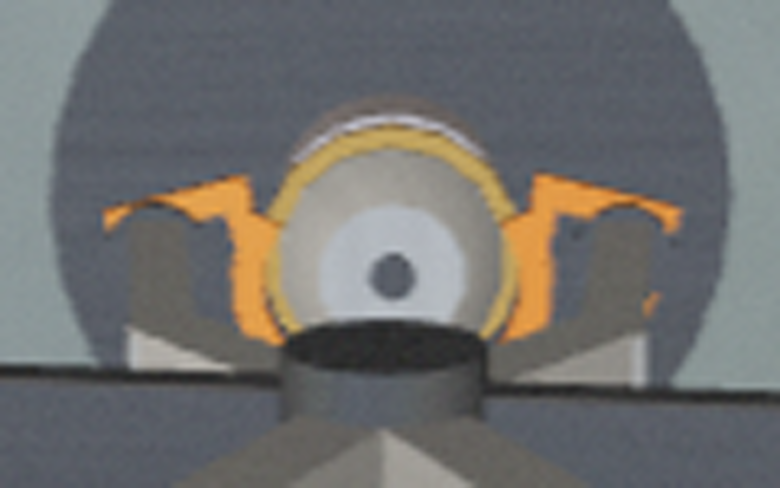

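View pics/s_s4c.png

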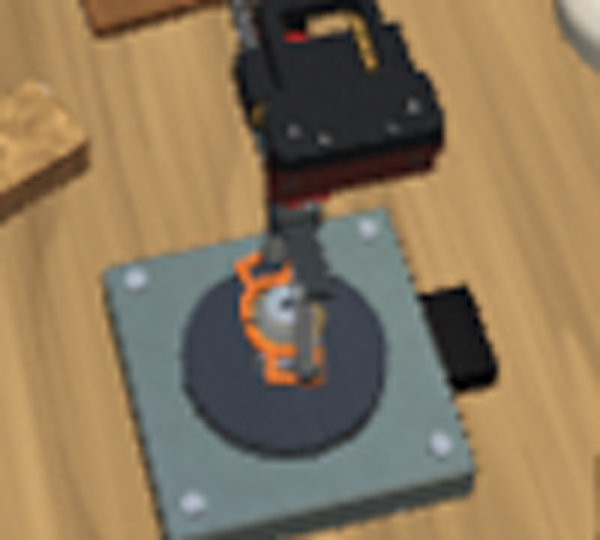

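Call:
servo_tool:
  deltas:
    - [[0, 0, -0.0005, 0], [0, 0, -0.001, 0], [0, 0, -0.0015, 0], [0, 0, -0.002, 0], [0, 0, -0.0025, 0], [0, 0, -0.0025, 0]]

```text
time_s: 19.25
tool_pos: [0.5128, -0.2954, 0.2178]
ee_rot: [-1.571, 0.002, 3.13]
ft_force: [0.4, 0.3, 1.8]
opening: 0.0456
```

Call:
servo_tool:
  deltas:
    - [[0, 0, -0.0005, 0], [0, 0, -0.001, 0], [0, 0, -0.0015, 0], [0, 0, -0.0015, 0]]

```text
time_s: 19.75
tool_pos: [0.5128, -0.2955, 0.2164]
ee_rot: [-1.571, 0.002, 3.13]
ft_force: [0.2, 1.1, 3.2]
opening: 0.0457
```

Call:
servo_tool:
  deltas:
    - [[0, 0, -0.0004, 0], [0, 0, -0.0008, 0], [0, 0, -0.0008, 0]]

```text
time_s: 20.12
tool_pos: [0.5128, -0.2955, 0.2156]
ee_rot: [-1.571, 0.002, 3.13]
ft_force: [-0.8, 0.9, 3.2]
opening: 0.045
```

Call:
servo_tool:
  deltas:
    - [[0, 0, -0.0003, 0], [0, 0, -0.0006, 0], [0, 0, -0.0006, 0]]

```text
time_s: 20.5
tool_pos: [0.5128, -0.2955, 0.215]
ee_rot: [-1.571, 0.002, 3.13]
ft_force: [0.0, 0.5, 4.1]
opening: 0.0455
```

Call:
servo_tool:
  deltas:
    - [[0, 0, -0.0003, 0], [0, 0, -0.0005, 0], [0, 0, -0.0005, 0]]

```text
time_s: 20.88
tool_pos: [0.5129, -0.2955, 0.2148]
ee_rot: [-1.571, 0.003, 3.13]
ft_force: [-0.5, 0.7, 5.7]
opening: 0.0456
```

```bash
python3 look.py w_s5 225 345 150 225 6.5
python3 - <<'E'
from rp2 import *
from plant import env
st=env.state()
print(st["ft_force"],st["wrist_torque"],st["tool_pos"])
z=st["tool_pos"][2]-0.1436-0.0003
front("w_s5",z,(244,261),(310,327),(172,190),F=0.033,dbg="pics/f6.png")
W=cloud(load("w_s5"));np.set_printoptions(linewidth=250)
print((W[168:206:2,250:322:3,2]*1000).round(0))
E
```

```text
20.875 [ 0.5129 -0.2955  0.2148] [-1.5707e+00  2.5000e-03  3.1304e+00] [-0.49  0.68  5.69] 0.0456
[0.06729251 1.17990579 5.07486048] [ 0.21088224  0.02011748 -0.00085278] [ 0.51291386 -0.29547328  0.2147836 ]
L ang 0.2428 std 0.075 33 34
R ang -0.2518 std 0.045 46 46
w_s5 hinge [ 0.4932 -0.2958] g 0.495 yaw -0.0045
[[ 40.  41.  42.  40.  41.  41.  40.  42.  39.  49.  54.  55.  56.  53.  47.  41.  40.  40.  40.  41.  41.  41.  40.  41.]
 [ 42.  39.  41.  41.  40.  40.  40.  41.  51.  59.  68.  69.  70.  68.  57.  49.  41.  41.  40.  39.  40.  41.  41.  41.]
 [ 40.  41.  40.  40.  41.  41.  39.  48.  68.  68.  68.  69.  69.  68.  68.  60.  44.  41.  40.  40.  41.  40.  41.  41.]
 [ 41.  41.  42.  41.  39.  41.  41.  59.  68.  68.  68.  77.  75.  69.  69.  69.  57.  42.  42.  41.  40.  41.  41.  40.]
 [ 41.  41.  41.  41.  41.  41.  43.  69.  69.  78.  78.  78.  78.  78.  78.  67.  70.  41.  41.  41.  41.  40.  41.  40.]
 [ 41.  40.  69.  71.  69.  41.  69.  69.  77.  80.  80.  82.  81.  81.  79.  78.  69.  64.  40.  71.  72.  71.  40.  41.]
 [ 71.  71.  72.  70.  71.  40.  69.  76.  79
[... 854 characters left out ...]
83.  85.  86.  85.  85.  85.  84.  85.  85.  83.  78.  70.  72.  42.  41. 111. 110.]
 [116. 115.  40.  40.  70.  40.  79.  83.  85.  85.  84.  85.  85.  85.  84.  85.  83.  79.  70.  72.  41.  41. 115. 115.]
 [122. 123.  41.  41.  70.  72.  68.  81.  86.  86.  86.  85.  85.  87.  84.  84.  81.  69.  73.  73.  41.  42. 122. 121.]
 [129. 128. 129. 130.  72.  71.  70.  81. 152. 152. 152. 151. 151. 152. 152.  84.  80.  42.  71.  71. 129. 128. 130. 128.]
 [134. 135. 134. 135. 135. 134. 156. 157. 156. 156. 157. 157. 156. 157. 157. 157. 156.  41. 136. 135. 134. 134. 135. 135.]
 [136. 140. 140. 138. 140. 139. 161. 161. 161. 161. 160. 162. 161. 161. 161. 162. 160. 140. 140. 140. 140. 140. 138. 134.]]
```

Call:
servo_tool:
  deltas:
    - [[0, 0, 0, 0], [0, 0, 0, 0], [0, 0, 0, 0]]
  fingers: 0.0485

```text
time_s: 21.3
tool_pos: [0.5131, -0.2955, 0.2151]
ee_rot: [-1.57, 0.003, 3.131]
ft_force: [0.2, 0.4, 5.0]
opening: 0.049
```

```bash
python3 look.py w_s6 225 345 150 225 6.5
python3 - <<'E'
from h import *
W=cloud(load("w_s6"));np.set_printoptions(linewidth=250)
print((W[168:206:2,250:322:3,2]*1000).round(0))
E
```

```text
21.3 [ 0.5131 -0.2955  0.2151] [-1.5704  0.0032  3.1305] [0.23 0.42 4.99] 0.049
[[ 42.  41.  41.  41.  40.  42.  42.  41.  42.  49.  53.  55.  54.  53.  45.  41.  42.  41.  40.  41.  40.  41.  41.  40.]
 [ 41.  41.  42.  41.  42.  42.  40.  40.  50.  59.  67.  69.  67.  66.  58.  47.  42.  41.  43.  41.  41.  41.  42.  41.]
 [ 41.  41.  41.  40.  40.  41.  41.  45.  66.  69.  69.  68.  70.  68.  68.  59.  42.  41.  41.  41.  40.  40.  41.  41.]
 [ 41.  42.  41.  40.  42.  41.  41.  57.  69.  68.  69.  75.  74.  69.  68.  68.  55.  41.  42.  40.  41.  42.  40.  41.]
 [ 41.  41.  41.  40.  42.  42.  42.  69.  69.  79.  77.  79.  79.  79.  77.  70.  68.  41.  42.  40.  41.  43.  41.  41.]
 [ 42.  40.  41.  70.  71.  72.  68.  68.  78.  80.  80.  81.  80.  79.  80.  77.  68.  46.  71.  72.  71.  69.  42.  40.]
 [ 73.  72.  71.  71.  71.  71.  68.  76.  80.  81.  81.  82.  82.  83.  80.  79.  75.  69.  70.  72.  71.  72.  73.  73.]
 [ 73.  73.  73.  73.  71.  71.  68.  79.  81.  81.  84.  83.  84.  84.  83.  82.  78.  67.  72.  70.  72.  74.  75.  76.]
 [ 80.  80.  73.  40.  41.  72.  71.
[... 617 characters left out ...]
83.  86.  86.  85.  86.  86.  86.  85.  85.  82.  80.  72.  41.  41. 114. 113. 113.]
 [120. 120.  41.  41.  72.  72.  79.  83.  86.  85.  84.  87.  85.  84.  85.  85.  83.  79.  72.  42.  40. 119. 120. 119.]
 [124. 127. 127.  41.  71.  71.  70.  81.  85.  85.  nan  85.  85.  85.  85.  85.  81.  69.  72.  42. 127. 126. 126. 124.]
 [132. 131. 132. 132. 132.  71.  70. 153. 155. 155. 153. 153. 154. 154. 154. 153.  81.  40.  72. 132. 131. 132. 132. 131.]
 [136. 137. 138. 137. 136. 137. 158. 157. 159. 159. 158. 158. 158. 158. 158. 159. 158. 137. 136. 136. 138. 137. 136. 133.]
 [136. 138. 142. 141. 141. 142. 163. 163. 164. 163. 163. 163. 163. 163. 163. 163. 163. 143. 142. 141. 143. 140. 138. 134.]]
```

View pics/w_s6_c.png

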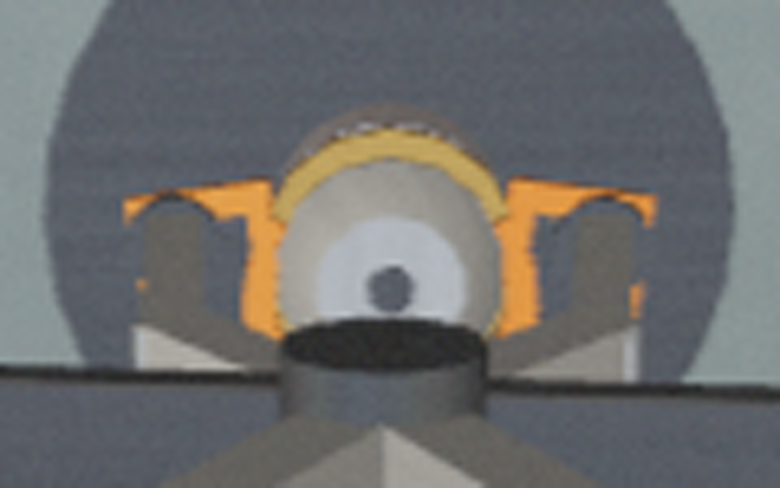

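Call:
servo_tool:
  deltas:
    - [[0, 0, 0, 0], [0, 0, 0, 0], [0, 0, 0, 0]]
  fingers: 0.052

```text
time_s: 21.72
tool_pos: [0.5131, -0.2956, 0.215]
ee_rot: [-1.57, 0.003, 3.13]
ft_force: [1.5, 0.6, 3.5]
opening: 0.052
```

```bash
python3 look.py w_s7 225 345 150 225 6.5
python3 - <<'E'
from h import *
W=cloud(load("w_s7"));np.set_printoptions(linewidth=250)
print((W[168:206:2,250:322:3,2]*1000).round(0))
E
```

```text
21.725 [ 0.5131 -0.2956  0.215 ] [-1.5703  0.0033  3.1305] [1.49 0.6  3.46] 0.052
[[ 41.  41.  40.  42.  41.  41.  41.  41.  41.  48.  53.  55.  53.  51.  45.  42.  41.  41.  41.  41.  40.  41.  40.  41.]
 [ 40.  41.  42.  41.  41.  41.  42.  40.  49.  59.  65.  70.  68.  65.  56.  47.  40.  42.  41.  41.  41.  41.  40.  40.]
 [ 40.  40.  40.  41.  42.  40.  41.  47.  59.  68.  69.  69.  70.  69.  68.  58.  41.  71.  73.  70.  72.  73.  71.  73.]
 [ 70.  72.  72.  71.  71.  71.  71.  57.  68.  68.  68.  74.  69.  69.  69.  69.  52.  72.  71.  71.  74.  71.  72.  72.]
 [ 75.  75.  75.  70.  70.  70.  70.  69.  69.  78.  78.  79.  79.  77.  76.  69.  67.  72.  71.  72.  74.  75.  74.  73.]
 [ 77.  78.  77.  73.  41.  73.  71.  69.  76.  79.  80.  81.  80.  80.  79.  75.  71.  73.  41.  40.  77.  78.  77.  75.]
 [ 83.  84.  84.  74.  41.  71.  72.  74.  79.  81.  82.  82.  83.  82.  81.  78.  73.  71.  41.  74.  79.  83.  84.  75.]
 [ 90.  90.  91.  74.  41.  72.  71.  79.  81.  83.  84.  84.  83.  82.  83.  81.  77.  71.  41.  74.  82.  91.  90.  76.]
 [ 97.  98.  97.  73.  41.  70.  7
[... 619 characters left out ...]
81.  85.  85.  86.  85.  85.  85.  85.  86.  83.  80.  72.  41. 128. 126. 125. 126.]
 [132. 132. 131. 132. 131.  71.  79.  83.  84. 152. 153. 152. 152. 151.  84.  84.  83.  78. 132. 132. 132. 131. 132. 132.]
 [134. 137. 137. 136. 137. 137.  78. 158. 157. 157. 157. 157. 157.  nan 155. 156.  83. 137. 136. 135. 136. 136. 136. 131.]
 [134. 137. 141. 141. 141. 141. 161. 160. 160. 161. 160. 161. 161. 161. 161.  nan 159. 141. 140. 140. 141. 138. 136. 133.]
 [134. 138. 142. 144. 146. 145. 164. 166. 165. 164. 165. 164. 166. 164. 165. 164. 165. 147. 145. 146. 142. 139. 136. 133.]
 [156. 156. 142. 146. 148. 151. 164. 168. 169. 169. 169. 169. 168. 169. 169. 167. 164. 149. 149. 146. 141. 139. 136. 132.]]
```

View pics/w_s7_c.png

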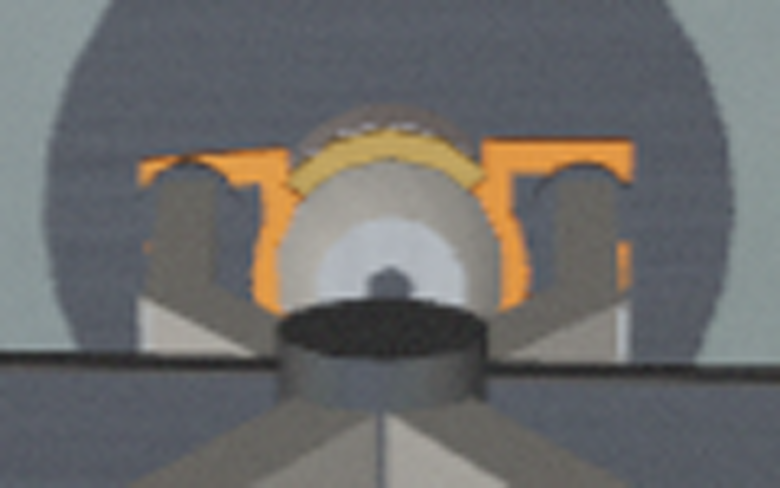

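Call:
servo_tool:
  deltas:
    - [[0, 0, 0, 0], [0, 0, 0, 0], [0, 0, 0, 0], [0, 0, 0, 0]]
  fingers: 0.0575

```text
time_s: 22.28
tool_pos: [0.513, -0.2956, 0.2149]
ee_rot: [-1.57, 0.003, 3.13]
ft_force: [-0.7, 0.7, 3.6]
opening: 0.0574
```

```bash
python3 look.py w_s8 225 345 150 225 6.5
python3 - <<'E'
from h import *
W=cloud(load("w_s8"));np.set_printoptions(linewidth=250)
print((W[164:202:2,250:322:3,2]*1000).round(0))
E
```

```text
22.275 [ 0.513  -0.2956  0.2149] [-1.5703e+00  3.0000e-03  3.1304e+00] [-0.71  0.7   3.63] 0.0574
[[ 39.  41.  42.  40.  41.  41.  40.  39.  41.  41.  42.  41.  41.  41.  42.  42.  41.  40.  42.  40.  40.  42.  40.  41.]
 [ 41.  39.  40.  42.  41.  42.  40.  39.  41.  42.  45.  44.  43.  40.  41.  40.  40.  40.  41.  41.  41.  41.  41.  41.]
 [ 41.  40.  41.  41.  41.  41.  41.  40.  41.  48.  54.  55.  54.  52.  46.  41.  69.  71.  72.  71.  71.  71.  71.  40.]
 [ 41.  41.  41.  39.  41.  41.  41.  42.  51.  57.  67.  70.  70.  66.  56.  46.  72.  72.  72.  71.  72.  70.  71.  42.]
 [ 42.  40.  70.  71.  71.  72.  71.  47.  65.  70.  70.  68.  69.  69.  68.  59.  72.  72.  73.  73.  39.  41.  72.  42.]
 [ 72.  76.  74.  75.  72.  71.  71.  58.  69.  69.  68.  75.  74.  69.  68.  70.  72.  41.  40.  75.  74.  75.  72.  42.]
 [ 74.  76.  75.  75.  74.  72.  72.  69.  68.  78.  79.  79.  79.  77.  77.  72.  72.  41.  73.  74.  76.  76.  74.  41.]
 [ 75.  82.  83.  82.  74.  41.  70.  70.  78.  80.  81.  80.  81.  80.  79.  76.  70.  40.  74.  83.  83.  82.  74.  72.]
 [ 74.  89.  89.  
[... 635 characters left out ...]
82.  85.  85.  85.  86.  85.  85.  85.  86.  84.  78.  73. 105. 116. 118. 118.  72.]
 [123. 124. 122. 101.  41.  71.  79.  83.  86.  85.  85.  85.  85.  85.  84.  85.  83.  78.  72. 106. 123. 122. 123.  72.]
 [129. 130. 129. 128.  40.  72.  79.  82.  85.  85.  85.  86.  85.  84.  84.  84.  82.  79.  70. 130. 130. 131. 129.  72.]
 [135. 134. 134. 135. 134. 134.  79.  83. 154. 154. 155. 154. 153. 155. 154.  85.  82. 134. 134. 134. 134. 135. 135. 129.]
 [135. 137. 140. 138. 138. 139. 158. 158. 160. 158. 158. 159. 159. 158. 159. 158. 159. 140. 138. 139. 138. 138. 134.  41.]
 [134. 136. 141. 145. 143. 144. 163. 163. 163. 163. 161. 163. 164. 163. 163. 162. 164. 144. 143. 144. 141. 138. 135.  42.]]
```

View pics/w_s8_c.png

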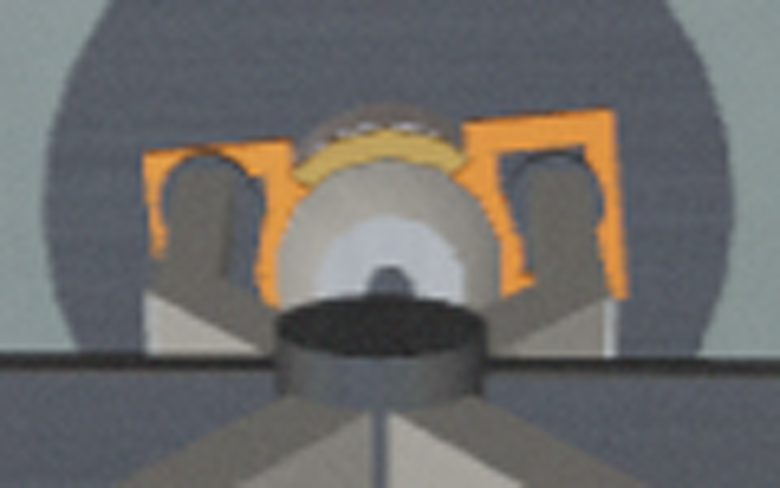

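Call:
servo_tool:
  deltas:
    - [[0, 0, 0.0007, 0], [0, 0, 0.0015, 0], [0, 0, 0.0025, 0], [0, 0, 0.0035, 0], [0, 0, 0.0035, 0]]

```text
time_s: 22.95
tool_pos: [0.5129, -0.2954, 0.2177]
ee_rot: [-1.571, 0.002, 3.13]
ft_force: [0.5, 0.1, -1.8]
opening: 0.0576
```

```bash
python3 look.py w_s9 225 345 150 225 6.5
python3 - <<'E'
from h import *
W=cloud(load("w_s9"));np.set_printoptions(linewidth=250)
print((W[164:202:2,250:322:3,2]*1000).round(0))
E
```

```text
22.95 [ 0.5129 -0.2954  0.2177] [-1.5712e+00  1.9000e-03  3.1305e+00] [ 0.49  0.12 -1.83] 0.0576
[[ 42.  40.  41.  41.  41.  39.  41.  41.  39.  42.  42.  41.  40.  41.  41.  40.  40.  41.  41.  41.  41.  42.  41.  42.]
 [ 41.  40.  41.  42.  41.  41.  40.  41.  40.  42.  46.  49.  50.  47.  40.  41.  41.  40.  41.  40.  41.  72.  73.  41.]
 [ 40.  41.  40.  40.  42.  41.  41.  41.  42.  51.  58.  59.  59.  58.  nan  41.  73.  74.  74.  74.  73.  73.  74.  41.]
 [ 41.  39.  40.  41.  41.  41.  41.  39.  54.  68.  71.  70.  70.  70.  68.  53.  73.  73.  74.  74.  74.  73.  72.  41.]
 [ 71.  73.  73.  73.  74.  73.  74.  49.  70.  70.  70.  71.  69.  70.  70.  71.  74.  73.  41.  41.  41.  41.  73.  40.]
 [ 73.  74.  77.  75.  73.  73.  72.  67.  69.  70.  76.  78.  78.  76.  70.  70.  74.  43.  41.  77.  76.  75.  73.  72.]
 [ 73.  78.  79.  77.  74.  41.  71.  70.  71.  77.  79.  79.  80.  78.  78.  73.  74.  40.  75.  78.  78.  78.  73.  73.]
 [ 77.  84.  82.  83.  77.  42.  73.  74.  80.  81.  79.  82.  81.  82.  80.  80.  73.  73.  76.  83.  83.  83.  78.  74.]
 [ 76.  90.  90.  9
[... 634 characters left out ...]
83.  85.  85.  85.  85.  86.  85.  86.  85.  82.  78.  72. 109. 118. 119. 120.  73.]
 [125. 123. 125. 104.  40.  74.  80.  83.  85.  85.  85.  85.  86.  86.  85.  84.  83.  79.  73. 109. 124. 126. 124.  74.]
 [129. 131. 132. 132.  41.  41.  78.  82.  86.  83.  86.  87.  86.  nan  85.  85.  82.  79.  74. 130. 133. 132. 130.  73.]
 [135. 137. 135. 136. 135.  72.  77.  81. 157. 156. 157. 156. 157. 156. 156.  85.  81. 135. 134. 136. 136. 137. 136.  41.]
 [138. 141. 140. 140. 142. 140. 161. 161. 161. 160. 160. 160. 160. 161. 159. 160. 141. 142. 140. 140. 140. 141. 137.  41.]
 [137. 142. 144. 145. 145. 145. 166. 165. 165. 164. 165. 165. 164. 164. 165. 164. 164. 146. 144. 144. 145. 139. 136.  41.]]
```

View pics/w_s9_c.png

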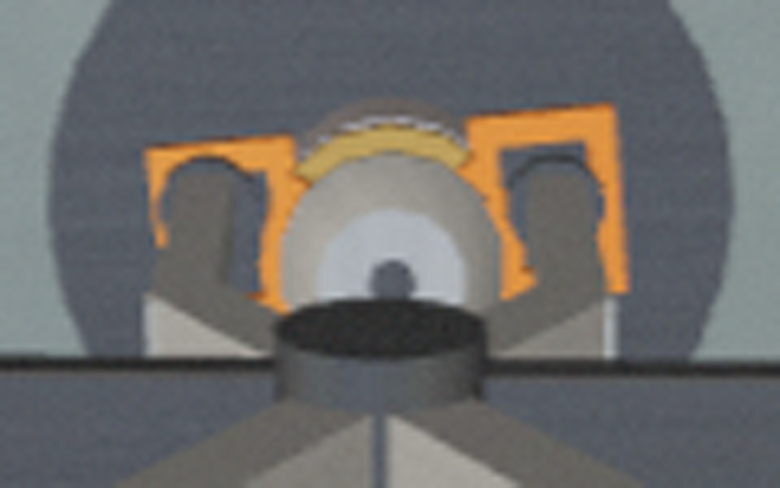

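Call:
servo_tool:
  deltas:
    - [[0, 0, 0.001, 0], [0, 0, 0.003, 0], [0, 0, 0.005, 0], [0, 0, 0.008, 0], [0, 0, 0.012, 0], [0, 0, 0.02, 0], [0, 0, 0.03, 0], [0, 0, 0.04, 0], [0, 0, 0.05, 0], [0, 0, 0.05, 0]]

```text
time_s: 24.25
tool_pos: [0.5132, -0.2957, 0.2693]
ee_rot: [-1.57, 0.004, 3.13]
ft_force: [-1.3, 0.3, -2.5]
opening: 0.0578
```

```bash
python3 look.py w_s10 205 365 120 240 4.8
python3 - <<'E'
from h import *
W=cloud(load("w_s10"));np.set_printoptions(linewidth=250)
print((W[140:196:2,250:322:3,2]*1000).round(0))
E
```

```text
24.25 [ 0.5132 -0.2957  0.2693] [-1.5698  0.004   3.1304] [-1.29  0.31 -2.52] 0.0578
[[ 40.  42.  40.  41.  41.  40.  42.  41.  41.  41.  41.  40.  42.  43.  40.  41.  41.  42.  41.  41.  42.  41.  41.  29.]
 [ 42.  41.  42.  42.  42.  41.  40.  41.  40.  40.  39.  39.  40.  40.  42.  42.  41.  40.  41.  41.  42.  41.  40.  40.]
 [ 41.  41.  41.  41.  40.  41.  39.  41.  41.  40.  41.  40.  42.  41.  42.  41.  41.  41.  39.  41.  41.  41.  40.  41.]
 [ 41.  40.  40.  41.  42.  41.  41.  42.  41.  41.  42.  42.  41.  39.  41.  39.  42.  41.  41.  40.  40.  42.  42.  39.]
 [ 41.  41.  42.  41.  41.  40.  41.  42.  41.  41.  39.  40.  41.  42.  40.  41.  41.  40.  41.  41.  41.  40.  40.  41.]
 [ 42.  40.  41.  41.  41.  42.  42.  40.  42.  42.  42.  41.  41.  41.  40.  42.  39.  40.  41.  42.  41.  41.  42.  40.]
 [ 41.  41.  42.  40.  40.  40.  41.  41.  41.  39.  41.  41.  42.  42.  41.  41.  40.  41.  41.  42.  40.  40.  41.  40.]
 [ 41.  40.  42.  42.  42.  41.  39.  41.  39.  42.  41.  41.  42.  41.  41.  41.  41.  41.  41.  40.  40.  40.  40.  41.]
 [ 41.  41.  41.  40.  42.  40.
[... 1729 characters left out ...]
80.  85.  85.  84.  84.  82.  85.  85.  83.  74.  41. 129. 153. 154. 152. 129.  41.]
 [159. 160. 159. 154. 129.  73.  73.  79.  83.  85.  85.  84.  84.  85.  86.  82.  74.  41. 129. 159. 160. 160. 159.  40.]
 [167. 166. 164. 154.  41.  41.  43.  73.  82.  84.  84.  86.  84.  86.  82.  79.  73.  41.  41. 158. 165. 166. 165.  40.]
 [171. 172. 171. 154.  41.  42.  42.  41.  78.  82.  85.  85.  84.  82.  81.  74.  41.  41.  41. 161. 170. 170. 171.  40.]
 [177. 175. 176. 155.  41.  39.  43.  42.  73.  80.  80.  81.  80.  79.  74.  41.  40.  41.  40. 160. 177. 176. 176.  41.]
 [181. 182. 182. 183.  40.  42.  42.  41.  40.  74.  74.  80.  73.  73.  42.  41.  41.  41.  41. 184. 184. 183. 181.  42.]]
```

View pics/w_s10_c.png

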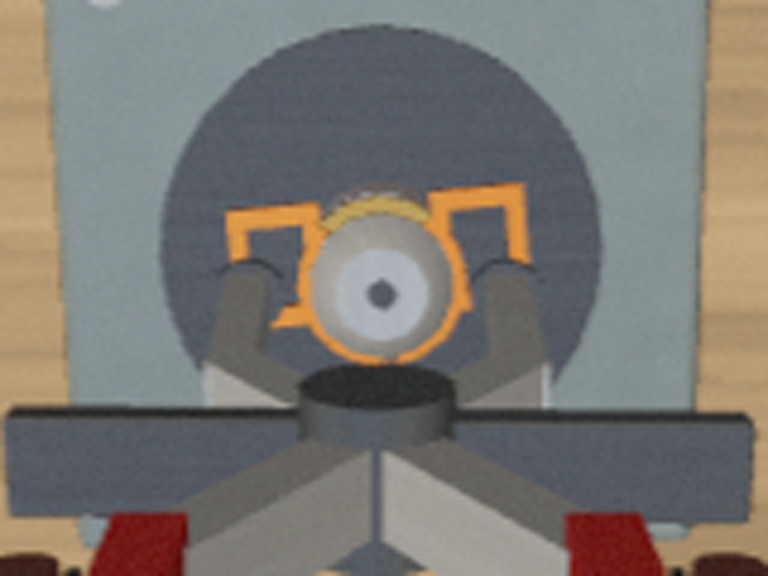

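Call:
servo_tool:
  deltas:
    - [[0, 0.01, 0.01, 0], [0, 0.03, 0.02, 0], [-0.001, 0.07, 0.03, 0.01], [-0.002, 0.12, 0.035, 0.02], [-0.003, 0.17, 0.035, 0.03], [-0.004, 0.22, 0.035, 0.04], [-0.006, 0.27, 0.035, 0.05], [-0.008, 0.32, 0.035, 0.06], [-0.009, 0.36, 0.035, 0.07], [-0.01, 0.39, 0.035, 0.08]]

```text
time_s: 25.55
tool_pos: [0.502, 0.0973, 0.3045]
ee_rot: [-1.571, 0.004, -3.07]
ft_force: [1.1, -0.5, -2.5]
opening: 0.0577
```

Call:
servo_tool:
  deltas:
    - [[-0.001, 0.03, 0, 0.005], [-0.002, 0.07, 0, 0.01], [-0.002, 0.1, 0, 0.012], [-0.002, 0.12, 0, 0.012], [-0.002, 0.13, 0, 0.012], [-0.002, 0.13, 0, 0.012]]

```text
time_s: 26.3
tool_pos: [0.4999, 0.2275, 0.3046]
ee_rot: [-1.571, 0.004, -3.057]
ft_force: [-0.2, 0.3, -1.8]
opening: 0.058
```

```bash
python3 look.py w_h1 180 380 100 260 3.9
```

```text
26.3 [0.4999 0.2275 0.3046] [-1.5709  0.0042 -3.0574] [-0.16  0.28 -1.82] 0.058
```

View pics/w_h1_c.png

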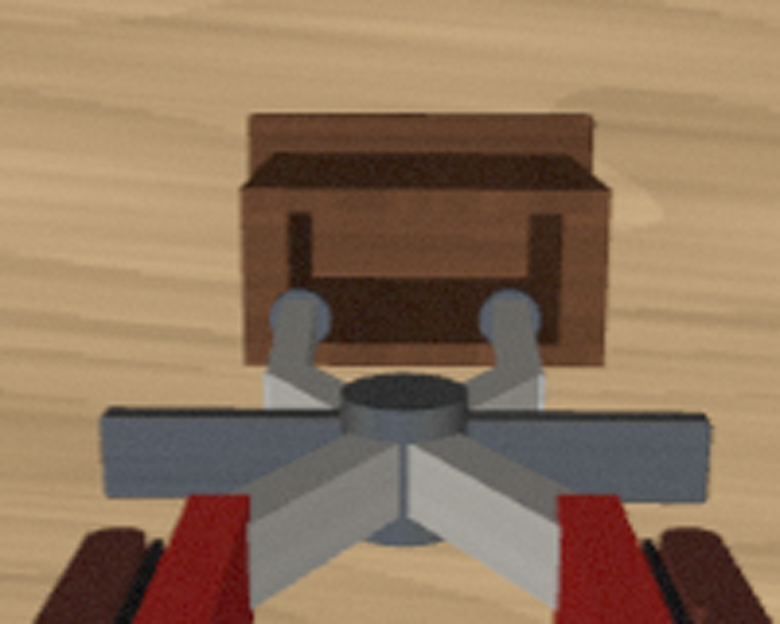

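```bash
python3 - <<'E'
from h import *
s=load("w_h1");f=3.9
def px(c): return ((np.array(c,float)+0.5)/f-0.5+[180,100])
rim=[(243,188),(608,188),(604,365),(245,365)]
r=np.array([ray(s,px(c),0.105) for c in rim]);print("rim corners",r.round(4)[:,:2].tolist(),"centre",r.mean(0).round(4))
d=r[0]+r[3]-r[1]-r[2];print("rim yaw",np.arctan2(-d[0],d[1]))
pk=[(290,212),(560,212),(557,345),(290,345)]
p=np.array([ray(s,px(c),0.105) for c in pk]);print("pocket c",p.mean(0).round(4), (p[0]-p[1])[1],(p[0]-p[3])[0])
a=np.array([ray(s,px(c),0.1646) for c in [(300,318),(511,318)]]);print("tips",a.round(4).tolist(),a.mean(0).round(4))
W=cloud(s)
z=W[...,2]
reg=np.zeros(z.shape,bool);reg[130:200,235:345]=1
m=(z>0.101)&(z<0.109)&reg
q=W[m];print("rim cloud",cv2.minAreaRect((q[:,:2]*1000).astype(np.float32)))
# crossbar: gray, z
cb=[(107,412),(705,417),(705,495),(107,490)]
for c in cb: u=px(c).astype(int);print("cb",c,W[u[1],u[0]].round(4))
for c in [(130,440),(680,445),(200,440),(600,445)]: u=px(c).astype(int);print("cbtop",c,W[u[1]-1:u[1]+2,u[0]-1:u[0]+2].reshape(-1,3).mean(0).round(4))
m=(z>0.222)&(z<0.245)
yy,xx=np.nonzero(m);k=(yy>195)&(yy<240)&(xx>200)&(xx<370)
q=W[yy[k],xx[k]];print("cb cloud",len(q),cv2.minAreaRect((q[:,:2]*1000).astype(np.float32)),np.median(q[:,2]))
L=q[q[:,1]>0.25];R=q[q[:,1]<0.2];print("L z",np.median(L[:,2]) if len(L) else None,"R z",np.median(R[:,2]) if len(R) else None)
E
```

```text
rim corners [[0.5239, 0.2712], [0.5316, 0.1795], [0.4859, 0.175], [0.4781, 0.2681]] centre [0.5049 0.2235 0.105 ]
rim yaw 0.08427732613625824
pocket c [0.5045 0.2236 0.105 ] 0.06809777978122603 0.034463457999458824
tips [[0.5046, 0.2514, 0.1646], [0.5085, 0.206, 0.1646]] [0.5065 0.2287 0.1646]
rim cloud ((504.716796875, 223.67446899414062), (46.11045455932617, 94.25313568115234), 4.6523661613464355)
cb (107, 412) [0.5055 0.276  0.2495]
cb (705, 417) [0.5131 0.1824 0.2506]
cb (705, 495) [0.5012 0.1814 0.2535]
cb (107, 490) [0.4933 0.2752 0.2517]
cbtop (130, 440) [0.5018 0.2725 0.2512]
cbtop (680, 445) [0.5092 0.1868 0.2537]
cbtop (200, 440) [0.5031 0.2614 0.2523]
cbtop (600, 445) [0.508  0.1988 0.2534]
cb cloud 342 ((508.2630310058594, 229.3018035888672), (11.015596389770508, 47.03611373901367), 4.361663341522217) 0.2291228667538852
L z 0.22435753500381406 R z None
```

Call:
servo_tool:
  deltas:
    - [[0.0007, -0.003, 0, 0], [0.0007, -0.0046, -0.005, 0], [0.0007, -0.0046, -0.015, 0], [0.0007, -0.0046, -0.025, 0], [0.0007, -0.0046, -0.035, 0], [0.0007, -0.0046, -0.038, 0], [0.0007, -0.0046, -0.038, 0]]

```text
time_s: 27.22
tool_pos: [0.5006, 0.2224, 0.2663]
ee_rot: [-1.571, 0.004, -3.058]
ft_force: [0.7, -0.3, -1.1]
opening: 0.0578
```

```bash
python3 look.py w_h2 180 380 100 260 3.9
```

```text
27.225 [0.5006 0.2224 0.2663] [-1.5705  0.0038 -3.0581] [ 0.66 -0.32 -1.07] 0.0578
```

View pics/w_h2_c.png

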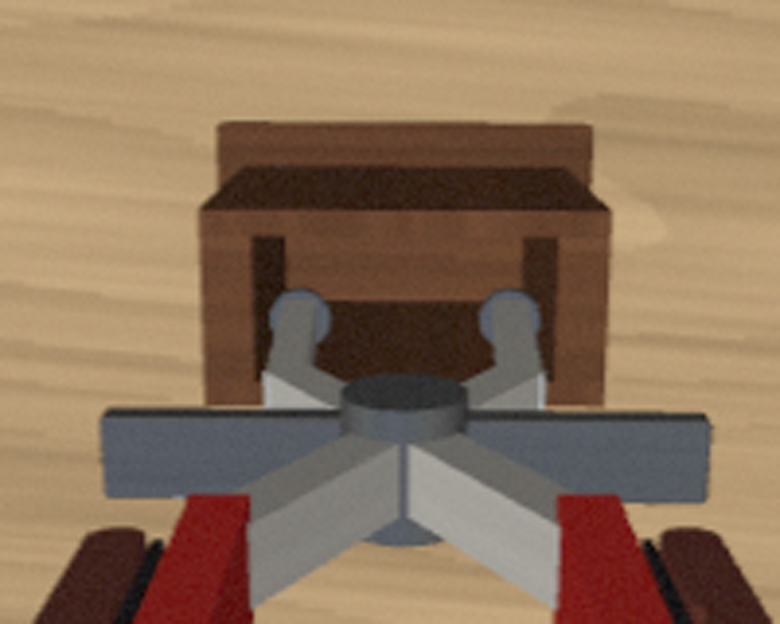

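Call:
servo_tool:
  deltas:
    - [[0, 0, -0.01, 0], [0, 0, -0.025, 0], [0, 0, -0.042, 0], [0, 0, -0.06, 0], [0, 0, -0.075, 0], [0, 0, -0.088, 0], [0, 0, -0.095, 0], [0, 0, -0.098, 0], [0, 0, -0.098, 0]]

```text
time_s: 28.4
tool_pos: [0.5008, 0.2225, 0.1691]
ee_rot: [-1.571, 0.005, -3.058]
ft_force: [0.6, 0.2, -1.4]
opening: 0.0577
```

Call:
servo_tool:
  deltas:
    - [[0, 0, -0.001, 0], [0, 0, -0.002, 0], [0, 0, -0.002, 0]]

```text
time_s: 28.78
tool_pos: [0.5008, 0.2225, 0.1671]
ee_rot: [-1.571, 0.005, -3.058]
ft_force: [0.3, 0.2, -2.6]
opening: 0.0578
```

Call:
servo_tool:
  deltas:
    - [[0, 0, -0.001, 0], [0, 0, -0.002, 0], [0, 0, -0.002, 0]]

```text
time_s: 29.15
tool_pos: [0.5008, 0.2225, 0.165]
ee_rot: [-1.571, 0.005, -3.058]
ft_force: [-0.5, 0.5, -2.4]
opening: 0.0578
```

Call:
servo_tool:
  deltas:
    - [[0, 0, -0.0005, 0], [0, 0, -0.001, 0], [0, 0, -0.001, 0]]

```text
time_s: 29.52
tool_pos: [0.5009, 0.2225, 0.1643]
ee_rot: [-1.571, 0.005, -3.058]
ft_force: [0.1, -0.5, -0.3]
opening: 0.0576
```

Call:
servo_tool:
  deltas:
    - [[0, 0, -0.0005, 0], [0, 0, -0.001, 0], [0, 0, -0.001, 0]]

```text
time_s: 29.9
tool_pos: [0.5012, 0.2224, 0.1641]
ee_rot: [-1.571, 0.007, -3.058]
ft_force: [-1.9, -1.0, 3.8]
opening: 0.0579
```

```bash
python3 look.py w_h3 180 380 100 260 3.9
```

```text
29.9 [0.5012 0.2224 0.1641] [-1.571   0.0066 -3.0583] [-1.86 -0.98  3.83] 0.0579
```

Call:
servo_tool:
  deltas:
    - [[0, 0, 0, 0], [0, 0, 0, 0], [0, 0, 0, 0], [0, 0, 0, 0]]
  fingers: 0.062

```text
time_s: 30.45
tool_pos: [0.5011, 0.2224, 0.1637]
ee_rot: [-1.571, 0.006, -3.058]
ft_force: [0.0, -0.2, -1.9]
opening: 0.0621
```

Call:
servo_tool:
  deltas:
    - [[0, 0, 0, 0], [0, 0, 0, 0], [0, 0, 0, 0], [0, 0, 0, 0], [0, 0, 0, 0]]
  fingers: 0.0878

```text
time_s: 31.08
tool_pos: [0.5011, 0.2224, 0.1637]
ee_rot: [-1.571, 0.006, -3.058]
ft_force: [-0.3, 0.8, -0.2]
opening: 0.0877
```

```bash
python3 look.py w_h4 180 380 100 260 3.9
python3 - <<'E'
from h import *
s=load("w_h4");im=s["pixels"];W=cloud(s)
hsv=cv2.cvtColor(im,cv2.COLOR_BGR2HSV)
red=(cv2.inRange(hsv,(0,150,90),(7,255,255))|cv2.inRange(hsv,(173,150,90),(180,255,255)))>0
n,lab,stt,cen=cv2.connectedComponentsWithStats(red.astype(np.uint8))
for i in range(1,n):
    if stt[i,4]>150: 
        p=W[lab==i];p=p[np.isfinite(p[:,2])]
        print(stt[i],cen[i].round(1),"z",np.percentile(p[:,2],[2,50,98]).round(4), "top",p[p[:,2]>0.198].mean(0).round(4) if (p[:,2]>0.198).any() else None)
# compare with w_g0 (before grip, same spot)
s0=load("w_g0");hsv0=cv2.cvtColor(s0["pixels"],cv2.COLOR_BGR2HSV);W0=cloud(s0)
red0=(cv2.inRange(hsv0,(0,150,90),(7,255,255))|cv2.inRange(hsv0,(173,150,90),(180,255,255)))>0
n,lab,stt,cen=cv2.connectedComponentsWithStats(red0.astype(np.uint8))
for i in range(1,n):
    if stt[i,4]>150: 
        p=W0[lab==i];p=p[np.isfinite(p[:,2])]
        print("before",stt[i],cen[i].round(1),"z",np.percentile(p[:,2],[2,50,98]).round(4),"top",p[p[:,2]>0.198].mean(0).round(4) if (p[:,2]>0.198).any() else None)
E
```

```text
31.075 [0.5011 0.2224 0.1637] [-1.571   0.0061 -3.0583] [-0.31  0.78 -0.2 ] 0.0877
[  41    0   93   27 1282] [96.4 12.5] z [0.0181 0.0391 0.06  ] top None
[ 195  221   48   92 2851] [218.8 268.4] z [0.1516 0.1966 0.2078] top [0.5046 0.2505 0.2055]
[ 324  221   48   92 2839] [347.7 268.4] z [0.151  0.1971 0.2078] top [0.5092 0.1974 0.2055]
before [  43    0   92   28 1327] [98.2 13.2] z [0.018  0.0395 0.06  ] top None
before [ 197  228   48   85 2629] [221.5 273.7] z [0.1509 0.1921 0.2076] top [0.5055 0.2524 0.2051]
before [ 326  228   50   85 2682] [349.2 273.9] z [0.1505 0.1923 0.2076] top [0.5098 0.1994 0.205 ]
```

Call:
servo_tool:
  deltas:
    - [[0, 0, 0.005, 0], [0, 0, 0.02, 0], [0, 0, 0.04, 0], [0, 0, 0.07, 0], [0, 0, 0.1, 0], [0, 0, 0.13, 0], [0, 0, 0.15, 0], [0, 0, 0.157, 0], [0, 0, 0.157, 0]]

```text
time_s: 32.25
tool_pos: [0.5012, 0.2225, 0.3215]
ee_rot: [-1.571, 0.007, -3.058]
ft_force: [0.1, -0.2, -0.7]
opening: 0.0879
```

```bash
python3 look.py w_h5 180 380 100 260 3.9
python3 - <<'E'
from h import *
def rep(n,reg):
    s=load(n);im=s["pixels"];W=cloud(s)
    hsv=cv2.cvtColor(im,cv2.COLOR_BGR2HSV)
    red=(cv2.inRange(hsv,(0,150,90),(7,255,255))|cv2.inRange(hsv,(173,150,90),(180,255,255)))>0
    m=np.zeros_like(red);m[reg[2]:reg[3],reg[0]:reg[1]]=1
    k,lab,stt,cen=cv2.connectedComponentsWithStats((red&m).astype(np.uint8))
    T=[]
    for i in range(1,k):
        if stt[i,4]>100:
            p=W[lab==i];p=p[p[:,2]>0.14]
            if len(p)==0: continue
            t=p[p[:,2]>np.percentile(p[:,2],98)-0.006]
            r=cv2.minAreaRect((t[:,:2]*1000).astype(np.float32))
            T.append(r[0]);print(n,"handle top",np.round(r[0],1),"z",np.percentile(p[:,2],98).round(4),np.round(r[1],1))
    if len(T)==2: print(" mid",np.mean(T,0))
    z=W[...,2]
    mm=(z>0.110)&(z<0.118)&(m>0)
    q=W[mm];print(" crossbar-ish",len(q),cv2.minAreaRect((q[:,:2]*1000).astype(np.float32)),np.median(q[:,2]))
    mm=(z>0.098)&(z<0.1085)&(m>0)
    q=W[mm];print(" rim",len(q),cv2.minAreaRect((q[:,:2]*1000).astype(np.float32)),np.median(q[:,2]))
rep("w_ho",(200,320,120,235)); rep("w_h5",(200,350,110,250))
E
```

```text
32.25 [0.5012 0.2225 0.3215] [-1.5713  0.0072 -3.0582] [ 0.05 -0.23 -0.67] 0.0879
w_ho handle top [505.3 198.5] z 0.2079 [18.   8.2]
w_ho handle top [500.9 252.7] z 0.2081 [18.5  8.1]
 mid [503.08810425 225.6024704 ]
 crossbar-ish 553 ((502.9482727050781, 225.72659301757812), (22.171072006225586, 95.69586181640625), 4.339354038238525) 0.11115110981800791
 rim 1397 ((504.4698791503906, 224.3932647705078), (46.48057174682617, 95.2640151977539), 4.538971424102783) 0.10482611911712109
w_h5 handle top [499.4 250.9] z 0.2082 [18.4  8. ]
w_h5 handle top [503.9 196.6] z 0.208 [18.3  8.4]
 mid [501.61889648 223.73535156]
 crossbar-ish 604 ((503.1272277832031, 223.92994689941406), (22.490230560302734, 95.06009674072266), 5.818204879760742) 0.11118558158810568
 rim 1339 ((504.5178527832031, 223.59132385253906), (46.50129318237305, 94.57000732421875), 4.68486213684082) 0.10479221820825946
```

Call:
servo_tool:
  deltas:
    - [[0, -0.02, 0, 0], [0, -0.06, 0, -0.01], [0, -0.11, 0, -0.02], [0, -0.16, 0, -0.03], [0, -0.21, 0, -0.04], [0, -0.26, 0, -0.05], [0, -0.31, 0, -0.06], [0, -0.36, 0, -0.07], [0, -0.4, 0, -0.08], [0, -0.43, 0, -0.08]]

```text
time_s: 33.55
tool_pos: [0.4997, -0.2103, 0.3194]
ee_rot: [-1.571, 0.004, -3.141]
ft_force: [-0.3, 1.0, -0.3]
opening: 0.0879
```

Call:
servo_tool:
  deltas:
    - [[0, -0.03, 0, 0], [0, -0.06, 0, 0], [0, -0.08, 0, 0], [0, -0.085, 0, 0], [0, -0.085, 0, 0]]

```text
time_s: 34.17
tool_pos: [0.4995, -0.2951, 0.3193]
ee_rot: [-1.572, 0.004, -3.141]
ft_force: [-0.6, 0.3, -0.0]
opening: 0.0877
```

```bash
python3 look.py w_f 200 370 100 240 4
python3 - <<'E'
from plant import env
from h import *
s=load("w_f");W=cloud(s);z=W[...,2]
print(proj(s,np.array([[0.511,-0.296,0.07]])))
im=s["pixels"];o=im[...,2].astype(float)-im[...,0]
x,y=W[...,0],W[...,1]
m=(o>90)&(np.hypot(x-0.5109,y+0.2959)<0.045)&(z>0.06)
p=W[m];print("orange",m.sum(),"z pct",np.percentile(p[:,2],[5,25,50,75,95]).round(4))
for nm,a in (("front",p[:,0]>0.525),("back",p[:,0]<0.500),("left",p[:,1]>-0.275),("right",p[:,1]<-0.317)):
    print(nm,a.sum(),np.median(p[a][:,2]).round(4) if a.sum() else None)
r=cv2.minAreaRect((p[:,:2]*1000).astype(np.float32));print(r)
# gold washer
hsv=cv2.cvtColor(im,cv2.COLOR_BGR2HSV)
g=(cv2.inRange(hsv,(18,90,90),(32,255,255))>0)&(np.hypot(x-0.5109,y+0.2959)<0.022)&(z>0.06)
q=W[g];print("gold",g.sum(),np.percentile(q[:,2],[10,50,90]).round(4) if g.sum() else None)
np.set_printoptions(linewidth=250)
c=proj(s,np.array([0.511,-0.296,0.07])).astype(int)
print((z[c[1]-26:c[1]+22:2,c[0]-36:c[0]+36:3]*1000).round(0))
E
```

```text
34.175 [ 0.4995 -0.2951  0.3193] [-1.5717  0.0037 -3.1406] [-0.6   0.34 -0.02] 0.0877
[[284.92060686 156.79626579]]
orange 555 z pct [0.0716 0.0726 0.0733 0.0743 0.4209]
front 98 0.0729
back 37 0.0731
left 107 0.0731
right 203 0.0752
((511.7215881347656, -302.8175354003906), (34.73521423339844, 75.12422180175781), 4.9838995933532715)
gold 1167 [0.4251 0.4264 0.428 ]
[[30. 40. 41. 40. 40. 40. 40. 40. 41. 40. 42. 41. 40. 40. 40. 42. 40. 39. 41. 42. 41. 42. 41. 42.]
 [31. 40. 40. 42. 41. 41. 39. 41. 39. 41. 41. 42. 42. 42. 40. 41. 40. 42. 40. 40. 41. 40. 40. 41.]
 [40. 41. 41. 42. 40. 41. 40. 41. 40. 41. 41. 41. 42. 41. 40. 43. 42. 40. 40. 40. 40. 41. 41. 39.]
 [41. 40. 40. 41. 41. 41. 40. 40. 41. 41. 41. 40. 41. 42. 40. 39. 43. 41. 41. 41. 42. 41. 40. 41.]
 [41. 42. 41. 42. 41. 40. 40. 41. 41. 40. 39. 41. 43. 42. 41. 41. 41. 40. 40. 42. 40. 40. 41. 41.]
 [40. 40. 41. 40. 42. 42. 41. 41. 41. 41. 41. 41. 45. 40. nan 42. 41. 71. 74. 74. 73. 40. 40. 41.]
 [43. 41. 42. 41. 42. 40. 40. 42. 41. 42. 49. 69. 69. 69. 55. 42. 72. 72. 73. 74. 74. 40. 41. 41.]
 [41. 40. nan 74. 72. 73. 73. 72. 74. 
[... 945 characters left out ...]
. 41.]
 [40. 41. 41. 40. 73. 73. 72. 75. 74. 80. 84. 84. 84. 84. 84. 85. 77. 42. 41. 43. 42. 40. 41. 43.]
 [41. 41. 40. 39. 42. 40. 41. 41. 72. 80. 83. 85. 84. 85. 84. 80. 73. 41. 42. 41. 39. 42. 41. 42.]
 [41. 40. 41. 40. 40. 41. 42. 41. 40. 73. 80. 84. 84. 83. 82. 78. 73. 40. 42. 40. 40. 41. 41. 42.]
 [42. 41. 43. 41. 42. 41. 41. 40. 40. 41. 74. 80. 81. 81. 79. 74. 41. 40. 43. 42. 40. 41. 41. 39.]
 [41. 41. 42. 40. 41. 39. 41. 40. 42. 40. 39. 72. 74. 73. 41. 41. 40. 40. 41. 40. 42. 40. 41. 41.]
 [30. 41. 39. 40. 41. 42. 42. 41. 41. 42. 42. 41. 42. 41. 41. nan 40. 41. 40. 41. 41. 41. 42. 42.]
 [31. 40. 40. 40. 40. 42. 41. 40. 41. 42. 41. 41. 42. 41. 41. 41. 41. 40. 41. 40. 40. 42. 41. 41.]]
```

```bash
python3 - <<'E'
from plant import env
from h import *
a=load("top0");b=snap(env,"top","topf")
d=np.abs(a["range_z"]-b["range_z"]);d[(a["range_z"]==0)|(b["range_z"]==0)]=0
m=(cv2.medianBlur((d>0.012).astype(np.uint8)*255,5)>0).astype(np.uint8)
n,l,s,c=cv2.connectedComponentsWithStats(m)
for i in range(1,n):
    if s[i,4]>8: print(s[i],c[i].round(0))
for nm,(u0,u1,v0,v1) in dict(tin=(130,178,160,205),foams=(205,355,115,195),brush=(85,155,235,275),spare=(262,282,182,200),screw=(390,465,175,210),block=(318,350,252,288),jar=(420,455,273,303),foot=(274,308,217,250)).items():
    A=a["pixels"][v0:v1,u0:u1].astype(np.float32).mean(2);B=b["pixels"][v0:v1,u0:u1].astype(np.float32).mean(2)
    sh,r=cv2.phaseCorrelate(A,B);print(nm,np.round(sh,2),round(r,2))
st=env.state();print(st["time_s"],st["ft_force"].round(2),st["opening"])
E
```

```text
[  200   149   360   271 30285] [397. 304.]
[ 420  339  140   81 4766] [518. 390.]
tin [-0.05  0.43] 1.16
foams [0.07 0.03] 1.18
brush [-0.18 -0.05] 1.1
spare [-0.04  0.05] 1.07
screw [ 0.15 -0.44] 0.2
block [-0.18  0.17] 1.21
jar [-0.48 -0.48] 0.33
foot [-0.04 -0.17] 0.74
34.275 [0.18 0.82 0.69] 0.08798429742262079
```

```bash
python3 - <<'E'
from plant import env
print(env.hand_in())
E
```

```text
the job is handed in; nothing more can be done
None
```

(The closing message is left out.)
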